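Pack a bakery hamper: loaves, and walnut cookies caught from the chute

ROBOT

A 6-joint arm with a two-finger parallel gripper is mounted at the origin on the work surface. World frame = base frame: x ahead of the robot, y to its left, z up, the work surface at z = 0. Lengths are in m, angles in rad, forces in N, time in s.
With the tool pointing down it reaches from about 0.15 to 0.775 m from the base axis. Payload 6.1 kg.
Tool frame: the origin (TCP) lies midway between the tips of the shut fingers; the grasp point (between the pads) lies 19 mm behind it; z points along the fingers, y is the line along which they close (so a half turn about z gives the same grasp; the last joint's range is limited). The gripper opens to 85 mm and grips with 20 to 120 N. Pads are 22 mm wide; open, the fingers measure 114 mm over their backs; the gripper's body (76 mm by 85 mm) begins 54 mm behind the grasp point. The pads swing forward as they close: fully open they stand 13 mm farther back than shut.
Start: joints at [-1.3, 0.126, -0.04, 1.405, 0, 1.571], TCP at [0.14, -0.506, 0.231] pointing down, gripper open.
Joint ranges: [-2.72, 2.72], [-0.95, 1.95], [-1.27, 1.35], [-1.78, 2.02], [-1.46, 1.47], [-3.14, 3.14]. Speed limits (rad/s): [2.39, 2.39, 3.01, 3.14, 3.14, 3.14].

INTERFACE

Orientations are given as a unit quaternion [w, x, y, z].
In Python, from plant import bot gives the robot as it stands. The module is installed in compiled form; this text tells all that it offers.
- The arm moves only by the tool play_rows, never from a script. Its argument "motion" is a list of rows, each a list of 2 entries, a list of its own where there are three numbers: the shift along the world's x, y, z in mm, then the turn about the world's z in rad. A call has 1 to 12 rows; each row shifts and turns the commanded pose from where the row before left it; what a row does not reach is not made up. A row lasts 1/12 s, in which the tool goes at most 41.7 mm and 7.16 degrees, less where a joint would pass 70% of its speed; a pose out of reach is approached as far as the arm can. A call with a gripper value outside its range is refused whole. "jaw" is the closure, from 0 (fully open) to 1 (shut), set as the call begins (left out, the last holds). The fingers move at their own pace and stop on an object; "newtons" is the grip in N (left out, the last holds). Time passes only in rows, so rows that do not move let the fingers close. It gives the time, the measured TCP pose, the force, the opening and the grip force at its end, in the units of the state.
- bot.get_obs(): the state, without advancing time (a new reading comes with each control period).
- bot.camera(name): name is "side" or "top" or "wrist"; returns (picture, depth): 480x640x3 uint8, blue, green, red; 480x640 float32, m along the optical axis (not along the pixel's ray), 0 where there is no reading.
- bot.camera_model(name): a dict with "fovy" (degrees; the focal length in pixels is half the picture's height over the tangent of half this angle, whatever the lens; pixels are square), "cx", "cy" (the principal point, pixels), "T" (4x4, takes a point from camera to world coordinates). Camera axes: x right, y down, z forward; pixel columns grow to the right and rows downward; lengths in m; the calibration is good to about 2 mm. A picture is of the moment at which its call begins: read the wrist's pose just before it. camera_model takes no time and is no camera call; for the wrist camera it gives the pose at the moment of the call.
- bot.sign_off(): hands the job in; it is judged then, once.
Trained networks look in the newest picture that a camera, given by its name, has taken for a name from the list of things; names that differ only in an ending like _2 or _b are one class to them, and where a whole thing is asked for, a point or a joint stands for the part that bears it (a point fixed in the world has none). Each returns a list of dicts, best first, with "conf" (0 to 1); they miss things now and then, are a little off and sometimes report something else, mostly with a low value. They report only what shows in the picture. A call takes as long as a camera call.
- bot.search_frame(thing, camera): "bbox" ([left, top, right, bottom] in pixels, round what is visible of it).
The state is a dict: "clock": time; "q": joint angles; "qvel": joint speeds; "effort": joint torques, N m; "tool_pos": TCP position; "tool_rot": TCP orientation; "contact_force": force on the tool from outside, world axes, zero at the start; "ft_torque": the same for the moment, N m; "gripper_width": finger opening in m; "grasp_force": force on a finger pad.
Only numpy, scipy, OpenCV 4.12 (cv2) and the standard library are available. Lean on these libraries where they do the work, as an engineer would, in place of code of your own. Each camera call takes 0.05 s, during which the arm holds its last target. There are 200 camera calls.

TASK

Pack the hamper: lay every loaf flat, side by side and not stacked, in its large compartment; hold the scoop under the cookie chute and catch all the walnut cookies in it in one go (pushing in the spring plate under the chute with the end of the scoop lets them go), pour them all into the small compartment and put the scoop back upright on its mat, where it was and pointing the same way. Let no cookie fall on the counter and do not knock over the sugar jar or the mug. When all is packed and the scoop is back, press the call button fully down and let it go.

Things in the scene. Friction and masses are not known exactly. Their poses are not given: they have to be found in the camera images.
- table: the dark wooden counter; its top is at z = 0
- dispenser: cookie dispenser, fixed: a wooden box with an open tilted chute (140 mm long, two lanes, 84 mm wide inside, sloping 16 degrees down to the robot). The cookies wait in it behind a steel gate and its tines. Origin: on the counter straight below the chute's lower edge; x points away from the robot up the chute, z up. Under the mouth, below 92 mm, is room for a container
- chute_mouth (a point): middle of the chute's lower edge, 88 mm above the counter. Ahead of it a clear plastic hood (98 mm wide, front at dispenser x = -61 mm, from 92 to 142 mm above the counter) turns the cookies down: they fall between dispenser x = -58 and 0 mm, within 44 mm of its middle line
- plate_face (a point): middle of the front face of the push plate: an upright steel plate 80 mm wide, 50 mm tall (15 to 65 mm above the counter) under the chute, its face 32 mm beyond the chute mouth (at x = +32 mm of the dispenser) when at rest; it is pushed along the dispenser's +x, away from the robot
- push_plate (a joint): travel of the push plate, m: 0 at rest, 0.012 fully in. Springs back; 2 N to start, 5 to 6 N fully in. As it goes in it lifts the chute's gate 3.75 mm per mm (45 mm fully open); the gate drops shut when the plate is let go. With the plate held in, the cookies all run out within 3 s
- mat: black rubber mat, fixed, 300 x 170 x 3 mm, where the scoop lives; origin on the counter where the middle of the scoop's pan belongs; the mat reaches 90 mm along its +x and 210 mm along its -x from there, x being the direction in which the scoop points
- scoop: aluminium trough scoop with round wooden handle, 0.16 kg. Pan 120 mm long (x), floor 64 mm wide, 4 mm thick; long sides flare to 132 mm wide at the 56 mm high rim; upright end walls 128 mm wide. Pours over either long side. Origin: underside of the pan's middle; x points from handle to the pan's free end (face at x = +60 mm), z up
- scoop_grip (a point): point on the handle's axis where to grip it: 115 mm behind the pan's middle, 52 mm above the underside. The handle is 20 mm thick, along scoop x from -60 to -195 mm
- hamper: open wicker hamper tray, fixed, 190 (x) x 374 (y) x 60 mm, walls 8 mm, floor 6 mm; a divider as high as the walls, across at y = -45 mm, parts it in two. Origin: underside of its middle; z up
- cookie_side (a point): centre of the floor of the small compartment (the one towards hamper -y): inside 174 mm along hamper x, 130 mm along hamper y, 54 mm deep; axes as the hamper's
- bread_side (a point): centre of the floor of the large compartment (towards hamper +y): inside 174 mm along hamper x, 220 mm along hamper y, 54 mm deep; axes as the hamper's
- bell (a joint): travel of the call button, m: 0 up, 0.008 fully down; 5 N fully down, springs back
- bell_top (a point): centre of the top of the call button, a steel push cap 34 mm across in a dark round housing on a fixed wooden block (50 x 50 x 80 mm); its top is 100 mm above the counter and moves down 8 mm when pressed
- sugar_jar: small glass sugar jar with a steel lid, 44 mm across, 75 mm tall, loose; origin at its underside. To be left standing
- cup: white china mug, 76 mm across, 70 mm tall, loose; origin at its underside. To be left standing
- loaf1: small loaf in a kraft sleeve, 120 (x) x 40 (y) x 38 (z) mm, 0.12 kg, rounded edges; origin: middle of its underside. There are two or three (absent ones read None)
- loaf2: small loaf in a kraft sleeve, 120 (x) x 40 (y) x 38 (z) mm, 0.12 kg, rounded edges; origin: middle of its underside. There are two or three (absent ones read None)
- loaf3: small loaf in a kraft sleeve, 120 (x) x 40 (y) x 38 (z) mm, 0.12 kg, rounded edges; origin: middle of its underside. There are two or three (absent ones read None)
- cookie1: walnut cookie, a ball of 36 mm with ridges, 20 g, waiting in the chute; origin at its centre. There are three to six (absent ones read None)
- cookie2: walnut cookie, a ball of 36 mm with ridges, 20 g, waiting in the chute; origin at its centre. There are three to six (absent ones read None)
- cookie3: walnut cookie, a ball of 36 mm with ridges, 20 g, waiting in the chute; origin at its centre. There are three to six (absent ones read None)
- cookie4: walnut cookie, a ball of 36 mm with ridges, 20 g, waiting in the chute; origin at its centre. There are three to six (absent ones read None)
- cookie5: walnut cookie, a ball of 36 mm with ridges, 20 g, waiting in the chute; origin at its centre. There are three to six (absent ones read None)
- cookie6: walnut cookie, a ball of 36 mm with ridges, 20 g, waiting in the chute; origin at its centre. There are three to six (absent ones read None)

How it is judged:
By the outcome, as a careful person would: the job done as asked, in the order asked, and still so for the second after the job is handed in, with the robot touching nothing.
Of loaf1, loaf2, loaf3 only 2 to 3 are there at a start; the rules pass over those that are not, and their reading is None.
Of cookie1, cookie2, cookie3, cookie4, cookie5, cookie6 only 3 to 6 are there at a start; the rules pass over those that are not, and their reading is None.
At some moment in a run one of loaf1, loaf2, loaf3 may be knocked a few centimetres aside while the robot is not near it.
It also fails if it takes over 210 s, if anything falls off the work surface, if the arm or the gripper's body presses on something with over 40 N, if the wrist force passes 120 N, or if a joint passes its speed limit or range.

## Working session

There is one attempt and no reset: what is moved stays moved. The work goes in short steps, Python scripts to look and compute and a tool call to move; the robot and the scene stay as the last step left them, time stands still between calls to the robot, and variables do not carry over. Pictures are saved under pics/ and viewed, at most 14 in all, crops included, and the job is handed in when it is done.

Besides the shell and the picture viewer there is one more tool, called after "Request:" as name([rows], argument=value, ...), one row to a line, values as JSON. play_rows: Moves the arm, as the interface text tells. Its arguments: {"type":"object","properties":{"motion":{"type":"array","items":{"type":"array"}},"jaw":{"type":"number"},"newtons":{"type":"number"}},"required":["motion"]}

```bash
mkdir -p pics; cat > h.py <<'E'
import numpy as np,cv2
from plant import bot
def snap(c,fn=None):
    m=bot.camera_model(c); im,d=bot.camera(c)
    if fn: cv2.imwrite('pics/'+fn,im)
    f=240/np.tan(np.radians(m['fovy'])/2)
    v,u=np.mgrid[0:480,0:640]
    P=np.stack([(u-m['cx'])/f*d,(v-m['cy'])/f*d,d],-1)@m['T'][:3,:3].T+m['T'][:3,3]
    P[d==0]=np.nan
    return im,d,P,m
def proj(m,p):
    f=240/np.tan(np.radians(m['fovy'])/2)
    q=m['T'][:3,:3].T@(np.array(p)-m['T'][:3,3]); return q[0]/q[2]*f+m['cx'],q[1]/q[2]*f+m['cy']
E
python3 - <<'E'
from h import *
np.set_printoptions(precision=3,suppress=True)
o=bot.get_obs();print(o)
for c in ['top','side','wrist']:
    im,d,P,m=snap(c,c+'0.png'); np.savez('/tmp/%s0.npz'%c,im=im,P=P,d=d); print(c,m)
    if c!='wrist':
      for t in ['dispenser','mat','scoop','hamper','bell','sugar_jar','cup','loaf1','cookie1']:
        print(t,[(np.round(r['bbox']).astype(int).tolist(),round(r['conf'],2)) for r in bot.search_frame(t,c)])
E
```

```text
{'clock': 0.0, 'q': array([-1.3  ,  0.126, -0.041,  1.405, -0.   ,  1.571]), 'qvel': array([ 0.001,  0.   , -0.001, -0.001, -0.002,  0.001]), 'effort': array([  0.002, -43.592,  35.292,   0.017,   0.   ,   0.   ]), 'tool_pos': array([ 0.14 , -0.505,  0.231]), 'tool_rot': array([-0.001,  0.991,  0.135, -0.   ]), 'contact_force': array([-0.637,  0.755,  0.731]), 'ft_torque': array([-0.032,  0.016,  0.015]), 'grasp_force': 0.0, 'gripper_width': 0.08512498608263931}
top {'fovy': 44.115023220109585, 'cx': 319.69667796855106, 'cy': 237.88189428496028, 'T': array([[-0.013, -0.996,  0.088,  0.469],
       [-1.   ,  0.012, -0.007,  0.004],
       [ 0.006, -0.088, -0.996,  1.19 ],
       [ 0.   ,  0.   ,  0.   ,  1.   ]])}
dispenser [([326, 47, 391, 208], 0.96)]
mat [([284, 192, 382, 349], 0.71)]
scoop [([297, 199, 379, 338], 0.74)]
hamper [([287, 192, 384, 347], 0.75), ([0, 20, 640, 480], 0.7), ([59, 176, 278, 357], 0.56)]
bell [([422, 172, 442, 191], 0.78)]
sugar_jar [([426, 236, 452, 258], 0.77)]
cup []
loaf1 [([481, 206, 513, 263], 0.96), ([394, 290, 428, 350], 0.64)]
cookie1 [([336, 155, 
[... 527 characters left out ...]
, ([255, 166, 270, 179], 0.54)]
scoop [([277, 218, 391, 297], 0.66), ([267, 217, 293, 239], 0.38)]
hamper [([116, 270, 304, 478], 0.82)]
bell [([325, 174, 345, 186], 0.68)]
sugar_jar [([373, 196, 395, 236], 0.71), ([327, 176, 342, 186], 0.53)]
cup [([142, 254, 190, 306], 0.66)]
loaf1 [([397, 236, 448, 276], 0.87), ([382, 178, 424, 214], 0.61)]
cookie1 [([256, 180, 266, 195], 0.68), ([259, 164, 271, 177], 0.67), ([277, 176, 283, 187], 0.46)]
wrist {'fovy': 61.3436419134716, 'cx': 314.63801278224224, 'cy': 235.75111687380402, 'T': array([[ 0.269, -0.921, -0.282,  0.214],
       [-0.963, -0.257, -0.079, -0.486],
       [ 0.   ,  0.293, -0.956,  0.374],
       [ 0.   ,  0.   ,  0.   ,  1.   ]])}
```

View pics/top0.png

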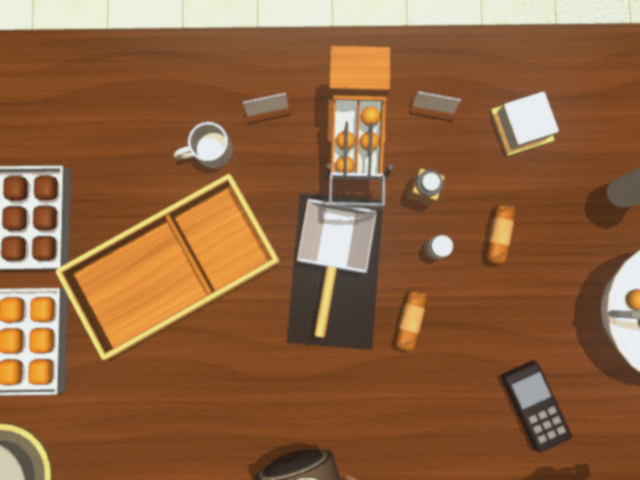

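View pics/side0.png

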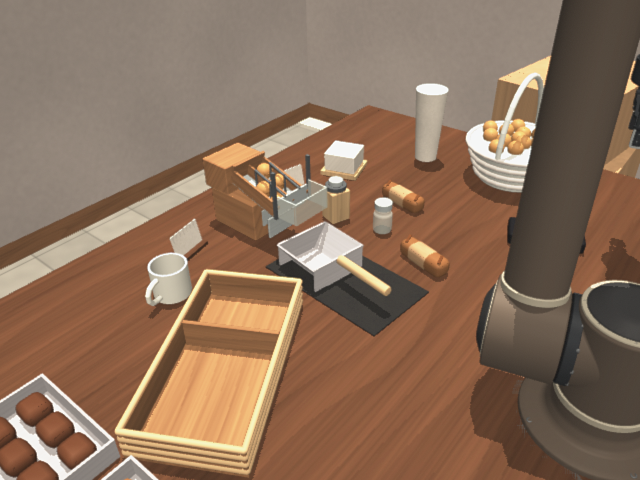

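The top view shows two loaves at about (411,320) and (501,235), the scoop on its mat at (335,270), the hamper at (168,266) with its small part at upper right, the bell at (428,183), the jar at (439,247) and the mug at (209,146). The side view shows the same two loaves, and no third one. Next I'll measure from depth.

```bash
cat > m.py <<'E'
from h import *
np.set_printoptions(precision=4,suppress=True)
def rect(P,box,zlo,zhi,big=True):
    l,t,r,b=box; Q=P[t:b,l:r]; M=((Q[...,2]>zlo)&(Q[...,2]<zhi)).astype(np.uint8)
    n,L,S,C=cv2.connectedComponentsWithStats(M); k=1+np.argmax(S[1:,4]); 
    if big: M=(L==k)
    X=Q[M>0]; c,s,a=cv2.minAreaRect((X[:,:2]*1000).astype(np.float32)); return np.array(c),np.array(s),a,np.median(X[:,2]),len(X)
E
python3 - <<'E'
from m import *
z=np.load('/tmp/top0.npz'); P=z['P']; im=z['im']
for n,b,lo,hi in [('table',(100,400,250,470),-.1,.1),('hamper rim',(45,165,290,370),.045,.075),('loafA',(385,280,440,360),.012,.06),('loafB',(470,195,525,275),.012,.06),
 ('pan',(290,190,390,280),.035,.09),('handle',(305,268,345,345),.03,.09),('bellcap',(410,165,450,205),.095,.12),('bellblock',(405,160,455,210),.06,.093),('jar',(420,228,465,268),.05,.1),('mug',(170,115,240,175),.05,.09),('hood',(320,170,395,210),.1,.2),('dispbox',(320,40,400,100),.1,.35),('disp all',(320,40,400,215),.08,.35)]:
    try: print(n,*rect(P,b,lo,hi))
    except Exception as e: print(n,e)
g=im.max(2)<50; m=np.zeros_like(g); m[185:355,280:390]=g[185:355,280:390]; m&=np.abs(P[...,2])<.02
X=P[m]; print('mat',cv2.minAreaRect((X[:,:2]*1000).astype(np.float32)))
print('z along dispenser', [(r,P[r,358]) for r in range(50,210,12)])
E
```

```text
table [191.7184 285.7017] [295.4119 134.5349] 89.12671661376953 2.476152856023539e-05 10470
hamper rim [520.8607 288.7997] [196.6715 380.3195] 28.981966018676758 0.06141485834139648 4423
loafA [ 408.9751 -178.793 ] [ 41.5582 120.1003] 74.03970336914062 0.036317568149986545 1299
loafB [ 576.0441 -360.0324] [ 42.6096 120.2636] 77.10847473144531 0.036053436479006495 1304
pan [561.2619 -33.0528] [134.566  147.8504] 79.3277816772461 0.05240497261094812 1640
handle [447.8025 -11.7762] [ 19.9687 131.1915] 79.33248901367188 0.06265199002761368 722
bellcap [ 668.5814 -210.1636] [33.5209 32.5823] 27.136796951293945 0.10328008330640537 267
bellblock [ 668.4086 -210.1694] [50.5008 50.6909] 70.34217071533203 0.08749805762181007 434
jar [ 551.3479 -233.6286] [38.5147 39.6496] 40.792659759521484 0.07423001494542958 381
mug [761.2506 221.0976] [98.0142 76.0346] 75.33132934570312 0.0655063550416024 533
hood [654.8718 -70.7113] [109.8014  69.0919] 89.38317108154297 0.12848793061401254 873
dispbox [856.1885 -77.5105] [110.023  102.0775] 87.89826965332031 0.1590614307943674 3251
disp all [764.2492 -74.4518] [110.499  286.0287] 87.946533203125 0.1400766258610766 8199
mat ((396.7660217285156, 11.964014053344727), (0.5529202818870544, 28.044551849365234), 81.15637969970703)
z along dispenser [(50, array([ 0.8998, -0.0762,  0.1555])), (62, array([ 0.8752, -0.0754,  0.1613])), (74, array([ 0.8532, -0.075 ,  0.1609])), (86, array([ 0.8309, -0.0745,  0.1619])), (98, array([ 0.8062, -0.0735,  0.1701])), (110, array([ 0.792 , -0.0749,  0.146 ])), (122, array([ 0.7709, -0.0748,  0.1425])), (134, array([ 0.7511, -0.075 ,  0.1339])), (146, array([ 0.7303, -0.075 ,  0.1282])), (158, array([ 0.7153, -0.077 ,  0.0962])), (170, array([ 0.6934, -0.0769,  0.0912])), (182, array([ 0.6875, -0.0833, -0.0011])), (194, array([ 0.6623, -0.0826,  0.0023])), (206, array([ 0.6214, -0.0737,  0.1178]))]
```

```bash
python3 - <<'E'
import cv2
a=cv2.imread('pics/top0.png')[35:285,230:480]
cv2.imwrite('pics/crop1.png',cv2.resize(a,(600,600),interpolation=cv2.INTER_CUBIC))
E
```

```text
(no output)
```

View pics/crop1.png

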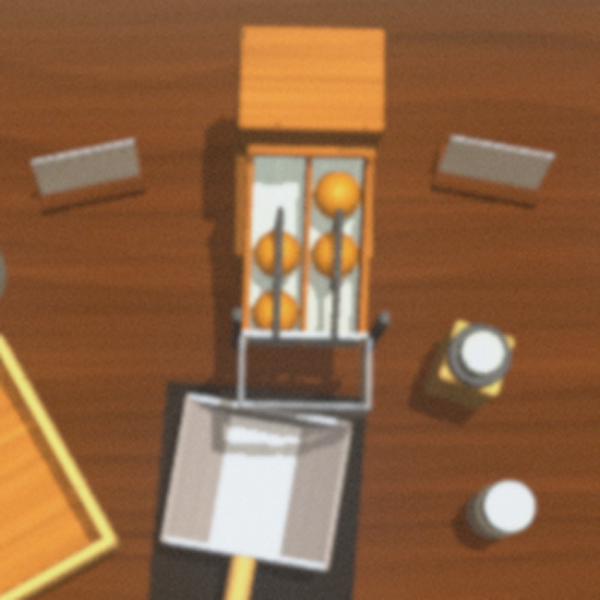

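Request:
play_rows([
  [[24.5, 29.6, -5], -0.05],
  [[24.5, 29.6, -5], -0.05],
  [[24.5, 29.6, -5], -0.05],
  [[24.5, 29.6, -5], -0.05],
  [[24.5, 29.6, -5], -0.05],
  [[24.5, 29.6, -5], -0.05],
  [[24.5, 29.6, -5], -0.05],
  [[24.5, 29.6, -5], -0.05],
  [[24.5, 29.6, -5], -0.05],
  [[24.5, 29.6, -5], -0.05],
  [[24.5, 29.6, -5], -0.05],
  [[0, 0, 0], 0],
], jaw=0.2, newtons=40)

```text
clock: 2.05
tool_pos: [0.4129, -0.1757, 0.1754]
tool_rot: [-0.001, 0.991, -0.137, 0.0]
contact_force: [-0.6, 0.1, -0.0]
gripper_width: 0.0687
grasp_force: 0.0
```

```bash
python3 - <<'E'
from m import *
o=bot.get_obs();print(o['tool_pos'],o['tool_rot'],o['gripper_width'],o['q'])
im,d,P,m=snap('wrist','w1.png')
print([(r['bbox'],r['conf']) for r in bot.search_frame('loaf1','wrist')])
M=(P[...,2]>.015)&(P[...,2]<.06)&(np.hypot(P[...,0]-.409,P[...,1]+.179)<.09)
X=P[M];print(cv2.minAreaRect((X[:,:2]*1000).astype(np.float32)),np.nanmax(X[:,2]))
E
```

```text
[ 0.4129 -0.1757  0.1754] [-0.0011  0.9906 -0.1368  0.0002] 0.06869142750734504 [-0.4038 -0.0117 -0.3084  1.2743  0.0022  3.0122]
[([295.5, 139.8, 351.5, 295.0], 0.73)]
((410.9133605957031, -180.3783721923828), (40.841793060302734, 117.0155258178711), 74.21434783935547) 0.0409332179901436
```

View pics/w1.png

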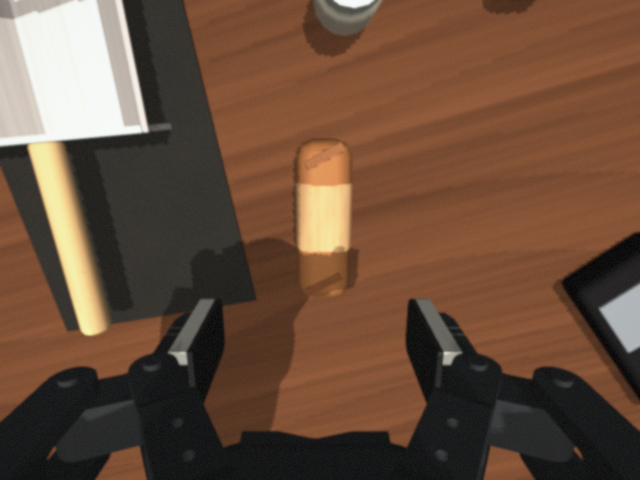

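Request:
play_rows([
  [[0, 0, 0], 0.124],
  [[0, 0, 0], 0.124],
  [[0, 0, 0], 0.124],
  [[0, 0, 0], 0.124],
  [[0, 0, 0], 0.124],
  [[0, 0, 0], 0.124],
  [[0, 0, 0], 0.124],
  [[0, 0, 0], 0.124],
  [[0, 0, 0], 0.124],
  [[0, 0, 0], 0.124],
  [[0, 0, 0], 0.124],
  [[0, 0, 0], 0.124],
])

```text
clock: 3.15
tool_pos: [0.4091, -0.1816, 0.1766]
tool_rot: [0.0, 0.822, 0.57, -0.0]
contact_force: [-0.4, 0.2, 0.2]
gripper_width: 0.0685
grasp_force: 0.0
```

Request:
play_rows([
  [[0, 0, 0], 0.124],
  [[0, 0, 0], 0.124],
  [[0, 0, 0], 0.124],
  [[0, 0, 0], 0.124],
  [[0, 0, 0], 0.124],
  [[0, 0, 0], 0.124],
  [[0, 0, 0], 0.124],
  [[0, 0, 0], 0.124],
  [[0, 0, 0], 0.124],
  [[0, 0, 0], 0.124],
  [[0, 0, 0], 0.124],
  [[0, 0, 0], 0.124],
])

```text
clock: 4.15
tool_pos: [0.4091, -0.1816, 0.1766]
tool_rot: [0.0, 0.219, 0.976, -0.0]
contact_force: [0.0, -0.2, 0.6]
gripper_width: 0.0682
grasp_force: 0.0
```

Request:
play_rows([
  [[-2, -4.5, -24], 0.082],
  [[0, 0, -25], 0.082],
  [[0, 0, -25], 0],
  [[0, 0, -25], 0],
  [[0, 0, -25], 0],
  [[0, 0, -20], 0],
  [[0, 0, 0], 0],
])

```text
clock: 4.73
tool_pos: [0.4046, -0.1849, 0.0289]
tool_rot: [-0.003, 0.141, 0.99, 0.001]
contact_force: [-0.0, -0.5, 0.1]
gripper_width: 0.0684
grasp_force: 0.0
```

Request:
play_rows([
  [[4, 4.5, -14], 0],
  [[0, 0, -13], 0],
  [[0, 0, 0], 0],
])

```text
clock: 4.98
tool_pos: [0.4108, -0.1807, 0.0047]
tool_rot: [-0.001, 0.141, 0.99, 0.0]
contact_force: [0.2, -0.4, -0.9]
gripper_width: 0.0679
grasp_force: 0.0
```

Request:
play_rows([
  [[0, 0, 0], 0],
  [[0, 0, 0], 0],
  [[0, 0, 0], 0],
  [[0, 0, 0], 0],
  [[0, 0, 0], 0],
  [[0, 0, 0], 0],
], jaw=1)

```text
clock: 5.48
tool_pos: [0.4127, -0.1811, 0.0068]
tool_rot: [0.001, 0.14, 0.99, -0.001]
contact_force: [-2.4, -1.1, 6.1]
gripper_width: 0.0394
grasp_force: 41.5
```

Request:
play_rows([
  [[0, 0, 15], 0],
  [[0, 0, 35], 0],
  [[0, 0, 40], 0],
  [[0, 0, 30], 0],
  [[3.4, 40.8, 0], 0.056],
  [[3.4, 40.8, 0], 0.056],
  [[3.4, 40.8, 0], 0.056],
  [[3.4, 40.8, 0], 0.056],
  [[3.4, 40.8, 0], 0.056],
  [[3.4, 40.8, 0], 0.056],
  [[3.4, 40.8, 0], 0.056],
  [[3.4, 40.8, 0], 0.056],
])

```text
clock: 6.48
tool_pos: [0.4388, 0.1482, 0.126]
tool_rot: [0.001, -0.085, 0.996, 0.0]
contact_force: [1.7, -0.6, -1.4]
gripper_width: 0.0391
grasp_force: 40.8
```

Request:
play_rows([
  [[3.4, 40.8, 0], 0.056],
  [[3.4, 40.8, 0], 0.056],
  [[3.4, 40.8, 0], 0.056],
  [[3.4, 40.8, 0], 0.056],
  [[3.4, 40.8, 0], 0.056],
  [[3.4, 40.8, 0], 0.056],
  [[0, 8, 0], 0],
  [[0, 0, 0], 0],
  [[0, 0, 0], 0],
])

```text
clock: 7.23
tool_pos: [0.4591, 0.3988, 0.125]
tool_rot: [-0.0, -0.249, 0.968, -0.0]
contact_force: [-0.1, -0.7, -1.5]
gripper_width: 0.0396
grasp_force: 40.9
```

Request:
play_rows([
  [[1.5, -1.5, -35], 0],
  [[0, 0, -35], 0],
  [[0, 0, -25], 0],
  [[0, 0, -14], 0],
  [[0, 0, 0], 0],
  [[0, 0, 0], 0],
])

```text
clock: 7.73
tool_pos: [0.4609, 0.3953, 0.0162]
tool_rot: [-0.001, -0.248, 0.969, -0.0]
contact_force: [0.2, -0.4, -0.3]
gripper_width: 0.0392
grasp_force: 42.1
```

Request:
play_rows([
  [[0, 0, 0], 0],
  [[0, 0, 0], 0],
  [[0, 0, 0], 0],
  [[0, 0, 25], 0],
  [[0, 0, 35], 0],
  [[0, 0, 40], 0],
  [[0, 0, 40], 0],
  [[0, 0, 0], 0],
], jaw=0.3)

```text
clock: 8.4
tool_pos: [0.4638, 0.3998, 0.166]
tool_rot: [0.006, -0.249, 0.968, 0.003]
contact_force: [0.0, 0.5, 0.7]
gripper_width: 0.0599
grasp_force: 0.0
```

Request:
play_rows([
  [[6, -39.8, 0], -0.04],
  [[6, -39.8, 0], -0.04],
  [[6, -39.8, 0], -0.04],
  [[6, -39.8, 0], -0.04],
  [[6, -39.8, 0], -0.04],
  [[6, -39.8, 0], -0.04],
  [[6, -39.8, 0], -0.04],
  [[6, -39.8, 0], -0.04],
  [[6, -39.8, 0], -0.04],
  [[6, -39.8, 0], -0.04],
  [[6, -39.8, 0], -0.04],
  [[6, -39.8, 0], -0.04],
])

```text
clock: 9.4
tool_pos: [0.5331, -0.0822, 0.157]
tool_rot: [0.001, -0.011, 1.0, -0.0]
contact_force: [1.0, 0.1, 0.8]
gripper_width: 0.0598
grasp_force: 0.0
```

Request:
play_rows([
  [[6, -39.8, 0], -0.04],
  [[6, -39.8, 0], -0.04],
  [[6, -39.8, 0], -0.04],
  [[6, -39.8, 0], -0.04],
  [[6, -39.8, 0], -0.04],
  [[6, -39.8, 0], -0.05],
  [[0, -29, 0], 0],
  [[0, 0, 0], 0],
  [[0, 0, 0], 0],
], jaw=0.2)

```text
clock: 10.15
tool_pos: [0.5687, -0.3496, 0.1559]
tool_rot: [-0.0, 0.114, 0.993, 0.0]
contact_force: [0.4, 0.1, -0.2]
gripper_width: 0.0687
grasp_force: 0.0
```

```bash
python3 - <<'E'
from m import *
o=bot.get_obs();print(o['tool_pos'],o['tool_rot'],o['gripper_width'],o['q'])
im,d,P,m=snap('wrist','w2.png')
M=(P[...,2]>.015)&(P[...,2]<.06)&(np.hypot(P[...,0]-.576,P[...,1]+.36)<.1)
X=P[M];print(cv2.minAreaRect((X[:,:2]*1000).astype(np.float32)),np.nanmax(X[:,2]),len(X))
im,d,P,m=snap('top','t2.png')
for n,b,lo,hi in [('placed',(60,170,280,360),.03,.052),('loafA',(385,280,440,360),.012,.06)]:
    try: print(n,*rect(P,b,lo,hi))
    except Exception as e: print(n,e)
E
```

```text
[ 0.5687 -0.3496  0.1559] [-0.      0.1145  0.9934  0.0001] 0.0686519740105203 [-0.5512  0.4073  0.163   1.3266  0.0002 -0.3218]
((575.8153076171875, -361.7601623535156), (40.53086853027344, 119.8127670288086), 77.40966033935547) 0.04094506231286643 9250
placed [457.9205 393.8276] [119.4441  42.0239] 28.886171340942383 0.04249035034475923 1252
loafA attempt to get argmax of an empty sequence
```

Request:
play_rows([
  [[7, -12, -20], 0.01],
  [[0, 0, -35], 0],
  [[0, 0, -35], 0],
  [[0, 0, -30], 0],
  [[0, 0, -20], 0],
  [[0, 0, -11], 0],
  [[0, 0, 0], 0],
  [[0, 0, 0], 0],
])

```text
clock: 10.92
tool_pos: [0.5764, -0.359, 0.0061]
tool_rot: [0.0, 0.108, 0.994, -0.0]
contact_force: [0.7, 0.2, 0.5]
gripper_width: 0.0687
grasp_force: 0.0
```

Request:
play_rows([
  [[0, 0, 0], 0],
  [[0, 0, 0], 0],
  [[0, 0, 0], 0],
  [[0, 0, 0], 0],
  [[0, 0, 0], 0],
  [[0, 0, 0], 0],
  [[0, 0, 15], 0],
  [[0, 0, 35], 0],
  [[0, 0, 40], 0],
  [[0, 0, 40], 0],
  [[0, 0, 0], 0],
], jaw=1)

```text
clock: 11.83
tool_pos: [0.5791, -0.362, 0.1454]
tool_rot: [0.006, 0.108, 0.994, -0.003]
contact_force: [0.7, -0.6, 0.1]
gripper_width: 0.0395
grasp_force: 40.8
```

Request:
play_rows([
  [[-4, 39.4, 0], 0.042],
  [[-4, 39.4, 0], 0.042],
  [[-4, 39.4, 0], 0.042],
  [[-4, 39.4, 0], 0.042],
  [[-4, 39.4, 0], 0.042],
  [[-4, 39.4, 0], 0.042],
  [[-4, 39.4, 0], 0.042],
  [[-4, 39.4, 0], 0.042],
  [[-4, 39.4, 0], 0.042],
  [[-4, 39.4, 0], 0.042],
  [[-4, 39.4, 0], 0.042],
  [[-4, 39.4, 0], 0.042],
])

```text
clock: 12.83
tool_pos: [0.5276, 0.1146, 0.1358]
tool_rot: [0.001, -0.144, 0.99, 0.0]
contact_force: [1.0, 0.2, -0.5]
gripper_width: 0.0393
grasp_force: 40.9
```

Request:
play_rows([
  [[-4, 39.4, 0], 0.042],
  [[-4, 39.4, 0], 0.042],
  [[-4, 39.4, 0], 0.042],
  [[-4, 39.4, 0], 0.042],
  [[-3.5, 39.4, 0], 0.048],
  [[0, 0, 0], 0],
  [[0, 0, 0], 0],
])

```text
clock: 13.42
tool_pos: [0.508, 0.3118, 0.1351]
tool_rot: [0.0, -0.251, 0.968, -0.0]
contact_force: [0.6, 0.3, -1.8]
gripper_width: 0.0396
grasp_force: 41.0
```

Request:
play_rows([
  [[1, -1.5, -38], 0],
  [[0, 0, -38], 0],
  [[0, 0, -27], 0],
  [[0, 0, -16], 0],
  [[0, 0, 0], 0],
  [[0, 0, 0], 0],
])

```text
clock: 13.92
tool_pos: [0.5094, 0.3066, 0.0157]
tool_rot: [-0.001, -0.248, 0.969, -0.0]
contact_force: [0.5, -0.7, -1.4]
gripper_width: 0.0389
grasp_force: 43.6
```

Request:
play_rows([
  [[0, 0, 0], 0],
  [[0, 0, 0], 0],
  [[0, 0, 0], 0],
  [[0, 0, 25], 0],
  [[0, 0, 35], 0],
  [[0, 0, 40], 0],
  [[0, 0, 40], 0],
  [[0, 0, 0], 0],
], jaw=0.3)

```text
clock: 14.58
tool_pos: [0.5127, 0.3102, 0.1658]
tool_rot: [0.006, -0.249, 0.969, 0.002]
contact_force: [1.9, 1.1, 0.2]
gripper_width: 0.06
grasp_force: 0.0
```

Request:
play_rows([
  [[-6.5, -40, 0], -0.086],
  [[-6.5, -40, 0], -0.086],
  [[-6.5, -40, 0], -0.086],
  [[-6.5, -40, 0], -0.086],
  [[-6.5, -40, 0], -0.086],
  [[-6.5, -40, 0], -0.086],
  [[-6.5, -40, 0], -0.086],
  [[-6.5, -40, 0], -0.086],
  [[0, 0, 0], 0],
  [[0, 0, 0], 0],
])

```text
clock: 15.42
tool_pos: [0.4574, -0.0137, 0.1569]
tool_rot: [0.001, 0.095, 0.996, 0.0]
contact_force: [0.8, 0.6, -0.5]
gripper_width: 0.0599
grasp_force: 0.0
```

```bash
python3 - <<'E'
from m import *
o=bot.get_obs();print(o['tool_pos'],o['tool_rot'],o['gripper_width'],o['q'])
im,d,P,m=snap('wrist','w3.png')
np.savez('/tmp/w3.npz',im=im,P=P)
im,d,P,m=snap('top','t3.png'); np.savez('/tmp/t3.npz',im=im,P=P)
print(*rect(P,(60,170,280,360),.03,.052))
E
```

```text
[ 0.4574 -0.0137  0.1569] [0.0007 0.0945 0.9955 0.0001] 0.0599183589925667 [-0.03    0.0087 -0.3289  1.2318  0.0001  0.1593]
[457.826  393.9119] [119.4387  42.7879] 27.781007766723633 0.042324981873028245 1257
```

View pics/w3.png

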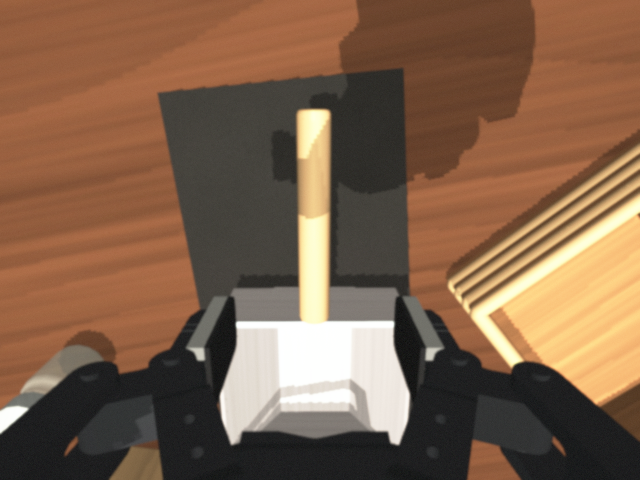

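```bash
python3 - <<'E'
from m import *
z=np.load('/tmp/w3.npz'); P=z['P']; im=z['im']
M=(P[...,2]>.05)&(P[...,2]<.075); M[:, :280]=0; M[:,345:]=0; M[330:]=0
X=P[M]; print('handle',cv2.minAreaRect((X[:,:2]*1000).astype(np.float32)),X[:,2].max(),len(X))
for r in (115,150,200,250,280,310):
    q=P[r,298:332]; q=q[q[:,2]>.05]; print(r,q[:,:2].mean(0),q[:,2].max())
# pan back wall outer plane
for c in (250,260,365,380):
    print(c,[np.round(P[r,c],3) for r in range(280,326,6)])
# mat corners
def xy(u,v): return np.round(P[v,u],4)
g=(im.max(2)<75).astype(np.uint8)
z=np.load('/tmp/t3.npz');Pt=z['P'];it=z['im']
for u,v in [(161,93),(403,71),(165,96),(399,74),(407,280)]: print('mat',xy(u,v))
E
```

```text
handle ((451.49163818359375, -16.158111572265625), (43.80137634277344, 139.54620361328125), 81.21160125732422) 0.06658740103431765 7355
115 [ 0.3869 -0.0004] 0.06565812199708163
150 [ 0.4058 -0.004 ] 0.06541313316938
200 [ 0.4345 -0.0095] 0.06564770538328901
250 [ 0.4654 -0.0157] 0.0650967814613414
280 [ 0.4851 -0.0195] 0.06527016621955109
310 [ 0.506  -0.0231] 0.065040692854587
250 [array([ 0.501, -0.074,  0.002]), array([ 0.506, -0.075,  0.003]), array([ 0.507, -0.073,  0.013]), array([ 0.507, -0.072,  0.024]), array([ 0.507, -0.07 ,  0.034]), array([ 0.507, -0.069,  0.043]), array([ 0.508, -0.067,  0.052]), array([ 0.508, -0.067,  0.059])]
260 [array([ 0.503, -0.066,  0.003]), array([ 0.508, -0.067,  0.002]), array([ 0.508, -0.066,  0.013]), array([ 0.508, -0.064,  0.024]), array([ 0.509, -0.063,  0.033]), array([ 0.509, -0.062,  0.042]), array([ 0.509, -0.061,  0.051]), array([ 0.509, -0.06 ,  0.059])]
365 [array([0.518, 0.016, 0.003]), array([0.523, 0.015, 0.002]), array([0.524, 0.014, 0.013]), array([0.522, 0.013, 0.025]), array([0.522, 0.011, 0.035]), array([0.522, 0.01 , 0.044]), array([0.523, 0.009, 0.051]), array([0.523, 0.009, 0.058])]
380 [array([0.52 , 0.028, 0.003]), array([0.525, 0.027, 0.003]), array([0.525, 0.025, 0.014]), array([0.525, 0.024, 0.023]), array([0.525, 0.022, 0.033]), array([0.524, 0.021, 0.043]), array([0.524, 0.019, 0.052]), array([0.525, 0.018, 0.059])]
mat [ 0.3533 -0.1015  0.0027]
mat [0.3704 0.0649 0.0013]
mat [ 0.3557 -0.0992  0.0031]
mat [0.3718 0.0617 0.0028]
mat [0.5243 0.0487 0.0027]
```

Request:
play_rows([
  [[4.5, -1, -20], 0],
  [[0, 0, -35], 0],
  [[0, 0, -30], 0],
  [[0, 0, -22], 0],
  [[0, 0, -15], 0],
  [[0, 0, 0], 0],
  [[0, 0, 0], 0],
])

```text
clock: 16.1
tool_pos: [0.4617, -0.0113, 0.0339]
tool_rot: [-0.001, 0.091, 0.996, 0.0]
contact_force: [0.1, -0.6, 0.3]
gripper_width: 0.0597
grasp_force: 0.0
```

Request:
play_rows([
  [[0, 0, 0], 0],
  [[0, 0, 0], 0],
  [[0, 0, 0], 0],
  [[0, 0, 0], 0],
  [[0, 0, 0], 0],
  [[0, 0, 0], 0],
  [[0, 0, 0], 0],
  [[0, 0, 0], 0],
], jaw=1, newtons=100)

```text
clock: 16.77
tool_pos: [0.4625, -0.0126, 0.035]
tool_rot: [0.001, 0.092, 0.996, 0.0]
contact_force: [-0.9, 1.8, 6.6]
gripper_width: 0.0171
grasp_force: 97.3
```

Request:
play_rows([
  [[0, 0, 9], 0],
  [[0, 0, 9], 0],
  [[0, -6, 0], 0.02],
  [[3, -9, 0], 0.03],
  [[5, -10, 0], 0.03],
  [[6, -10, 0], 0.03],
  [[6, -10, 0], 0.02],
  [[6, -8, 0], 0.02],
  [[0, 0, 0], 0],
  [[0, 0, 0], 0],
])

```text
clock: 17.6
tool_pos: [0.488, -0.0659, 0.0525]
tool_rot: [-0.0, 0.018, 1.0, 0.0]
contact_force: [-0.5, 0.6, -1.4]
gripper_width: 0.0172
grasp_force: 97.5
```

```bash
python3 - <<'E'
from m import *
o=bot.get_obs();print(o['tool_pos'],o['tool_rot'],o['gripper_width'],o['contact_force'],o['ft_torque'])
im,d,P,m=snap('wrist','w4.png')
for r in (115,150,200,250,280,310):
    q=P[r,280:350]; q=q[q[:,2]>.05]; print(r,q[:,:2].mean(0),q[:,2].max())
for c in (250,260,365,380):
    print(c,[np.round(P[r,c],3) for r in range(290,326,6)])
im,d,P,m=snap('side','s4.png');cv2.imwrite('pics/s4c.png',cv2.resize(im[120:320,190:450],(780,600)))
E
```

```text
[ 0.488  -0.0659  0.0525] [-0.0002  0.0181  0.9998  0.0001] 0.01718949402662203 [-0.5244  0.5985 -1.4018] [-0.0225  0.1605  0.0009]
115 [ 0.4154 -0.0624] 0.0837010157412976
150 [ 0.4248 -0.0627] 0.08313534980592487
200 [ 0.439  -0.0631] 0.08316982732294992
250 [ 0.4544 -0.0639] 0.08330728370506203
280 [ 0.4641 -0.0644] 0.08210828645274737
310 [ 0.475  -0.0651] 0.08219322909470694
250 [array([ 0.501, -0.099,  0.003]), array([ 0.504, -0.1  ,  0.004]), array([ 0.509, -0.1  ,  0.002]), array([ 0.512, -0.1  ,  0.003]), array([ 0.515, -0.1  ,  0.004]), array([ 0.481, -0.087,  0.072])]
260 [array([ 0.502, -0.094,  0.003]), array([ 0.505, -0.094,  0.003]), array([ 0.509, -0.095,  0.002]), array([ 0.481, -0.085,  0.063]), array([ 0.481, -0.084,  0.068]), array([ 0.481, -0.084,  0.073])]
365 [array([ 0.504, -0.04 ,  0.002]), array([ 0.507, -0.04 ,  0.004]), array([ 0.511, -0.04 ,  0.002]), array([ 0.482, -0.047,  0.064]), array([ 0.483, -0.048,  0.068]), array([ 0.483, -0.048,  0.072])]
380 [array([ 0.504, -0.032,  0.003]), array([ 0.507, -0.032,  0.002]), array([ 0.511, -0.032,  0.002]), array([ 0.514, -0.032,  0.002]), array([ 0.517, -0.032,  0.003]), array([ 0.483, -0.043,  0.072])]
```

View pics/s4c.png

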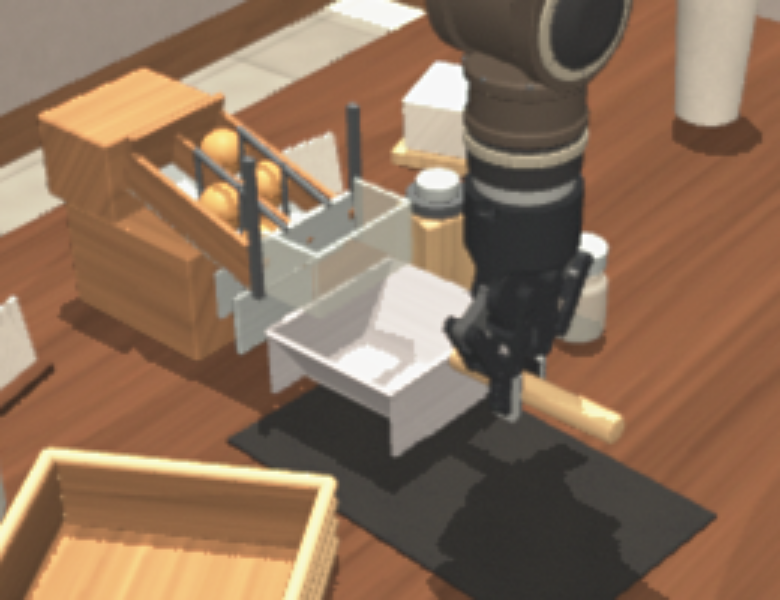

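Request:
play_rows([
  [[8, -0.3, 0], 0],
  [[12, -0.4, 0], 0],
  [[12, -0.4, 0], 0],
  [[10, -0.3, 0], 0],
  [[6, -0.2, 0], 0],
  [[3, 0, 0], 0],
  [[0, 0, 0], 0],
  [[0, 0, 0], 0],
])

```text
clock: 18.37
tool_pos: [0.5387, -0.0671, 0.0521]
tool_rot: [-0.0, 0.017, 1.0, 0.0]
contact_force: [0.4, 0.1, -0.6]
gripper_width: 0.0173
grasp_force: 97.5
```

```bash
python3 - <<'E'
from m import *
o=bot.get_obs();print(o['tool_pos'],o['tool_rot'],o['contact_force'])
im,d,P,m=snap('top','t5.png')
a=cv2.resize(im[40:280,240:460],(550,600));b=bot.camera('side')[0]
cv2.imwrite('pics/t5c.png',a)
E
```

```text
[ 0.5387 -0.0671  0.0521] [-0.0004  0.0173  0.9998  0.    ] [ 0.3922  0.0805 -0.6396]
```

View pics/t5c.png

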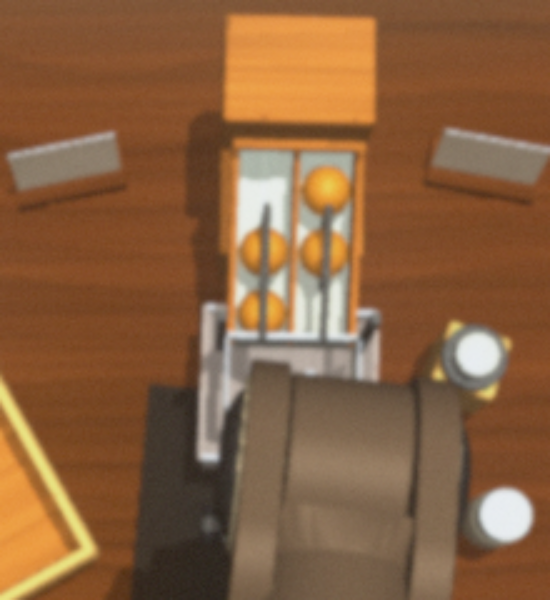

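Request:
play_rows([
  [[2, -0.1, 0], 0],
  [[2, -0.1, 0], 0],
  [[2, -0.1, 0], 0],
  [[2, -0.1, 0], 0],
  [[2, -0.1, 0], 0],
  [[0, 0, 0], 0],
])

```text
clock: 18.97
tool_pos: [0.5489, -0.0678, 0.0521]
tool_rot: [-0.0, 0.017, 1.0, 0.0]
contact_force: [-3.2, 0.0, -0.7]
gripper_width: 0.0174
grasp_force: 97.5
```

Request:
play_rows([
  [[4, -0.1, 0], 0],
  [[4, -0.1, 0], 0],
  [[1, 0, 0], 0],
  [[0, 0, 0], 0],
  [[0, 0, 0], 0],
  [[0, 0, 0], 0],
])

```text
clock: 19.47
tool_pos: [0.5529, -0.0681, 0.0503]
tool_rot: [-0.005, 0.018, 1.0, -0.0]
contact_force: [-15.9, -1.7, 0.5]
gripper_width: 0.0171
grasp_force: 98.3
```

Request:
play_rows([
  [[-2, 0, 0], 0],
  [[0, 0, 0], 0],
  [[0, 0, 0], 0],
  [[0, 0, 0], 0],
  [[0, 0, 0], 0],
  [[0, 0, 0], 0],
  [[0, 0, 0], 0],
  [[0, 0, 0], 0],
  [[0, 0, 0], 0],
  [[0, 0, 0], 0],
  [[0, 0, 0], 0],
  [[0, 0, 0], 0],
])

```text
clock: 20.47
tool_pos: [0.5529, -0.0679, 0.051]
tool_rot: [-0.003, 0.017, 1.0, -0.0]
contact_force: [-11.9, -1.2, -1.1]
gripper_width: 0.0171
grasp_force: 98.3
```

Request:
play_rows([
  [[0, 0, 0], 0],
  [[0, 0, 0], 0],
  [[0, 0, 0], 0],
  [[0, 0, 0], 0],
  [[0, 0, 0], 0],
  [[0, 0, 0], 0],
  [[0, 0, 0], 0],
  [[0, 0, 0], 0],
  [[0, 0, 0], 0],
  [[0, 0, 0], 0],
  [[0, 0, 0], 0],
  [[0, 0, 0], 0],
])

```text
clock: 21.47
tool_pos: [0.5529, -0.0679, 0.051]
tool_rot: [-0.003, 0.017, 1.0, -0.0]
contact_force: [-12.3, -0.8, -0.7]
gripper_width: 0.0174
grasp_force: 98.3
```

```bash
python3 - <<'E'
from m import *
o=bot.get_obs();print(o['tool_pos'],o['contact_force'],o['ft_torque'])
im,d,P,m=snap('top'); s=bot.camera('side')[0]
a=cv2.resize(im[40:280,240:460],(400,436));b=cv2.resize(s[120:320,190:450],(400,308)); c=np.zeros((436,800,3),np.uint8);c[:,:400]=a;c[:308,400:]=b
cv2.imwrite('pics/ts6.png',c)
E
```

```text
[ 0.5529 -0.0679  0.051 ] [-12.2931  -0.7792  -0.7284] [-0.074   2.2183  0.1465]
```

View pics/ts6.png

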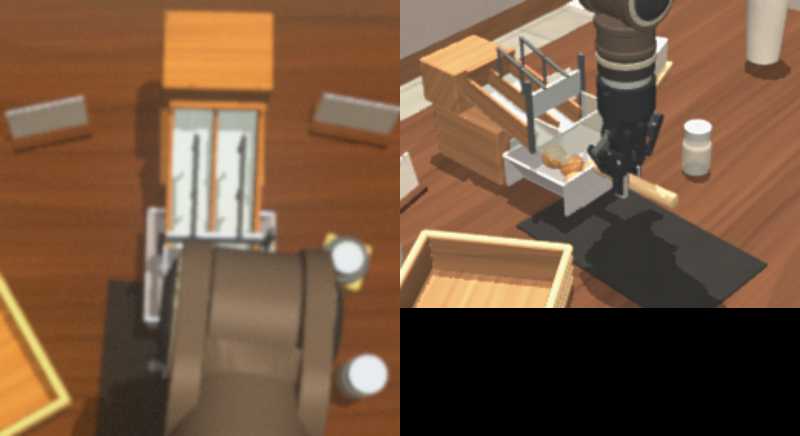

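Request:
play_rows([
  [[-2, 0, 0], 0],
  [[-4, 0, 0], 0],
  [[-7, 0.2, 0], 0],
  [[-9, 0.3, 0], 0],
  [[-11, 0.4, 0], 0],
  [[-12, 0.4, 0], 0],
  [[-12, 0.4, 0], 0],
  [[-12, 0.4, 0], 0],
  [[-12, 0.4, 0], 0],
  [[-12, 0.4, 0], 0],
  [[-11, 0.4, 0], 0],
  [[-8, 0.4, 0], 0],
])

```text
clock: 22.57
tool_pos: [0.4427, -0.0642, 0.0525]
tool_rot: [0.0, 0.017, 1.0, -0.0]
contact_force: [-0.5, -0.4, -3.0]
gripper_width: 0.0173
grasp_force: 98.4
```

Request:
play_rows([
  [[-4, 0, 0], 0],
  [[0, 0, 2], 0],
  [[0, 0, 6], 0],
  [[0, 0, 8], 0],
  [[0, 0, 8], 0],
  [[0, 0, 8], 0],
  [[0, 0, 8], 0],
  [[0, 0, 8], 0],
  [[0, 0, 6], 0],
  [[0, 0, 3], 0],
  [[0, 0, 0], 0],
  [[0, 0, 0], 0],
])

```text
clock: 23.57
tool_pos: [0.44, -0.0643, 0.1093]
tool_rot: [0.0, 0.017, 1.0, -0.0]
contact_force: [-0.1, 0.5, -2.1]
gripper_width: 0.0172
grasp_force: 98.4
```

```bash
python3 - <<'E'
from m import *
o=bot.get_obs();print(o['tool_pos'],o['tool_rot'],o['contact_force'],o['ft_torque'])
s,d,P,m=snap('side')
cv2.imwrite('pics/s7.png',cv2.resize(s[130:330,200:460],(650,500)))
im,d,P,m=snap('wrist')
for r in (100,115,150,200,250,280,310):
    q=P[r,270:360]; q=q[q[:,2]>.06]; print(r,q[:,:2].mean(0),q[:,2].max()) if len(q) else 0
E
```

```text
[ 0.44   -0.0643  0.1093] [ 0.      0.0174  0.9998 -0.    ] [-0.1046  0.4914 -2.121 ] [0.0105 0.2238 0.0076]
100 [ 0.3635 -0.0603] 0.14071456826314155
115 [ 0.3673 -0.0604] 0.14048503616617888
150 [ 0.3766 -0.0608] 0.1397685068944764
200 [ 0.3908 -0.0616] 0.13966013883189413
250 [ 0.4062 -0.0624] 0.1390655251355951
280 [ 0.4159 -0.0628] 0.13921310166694761
310 [ 0.4276 -0.0635] 0.1383005577733781
```

View pics/s7.png

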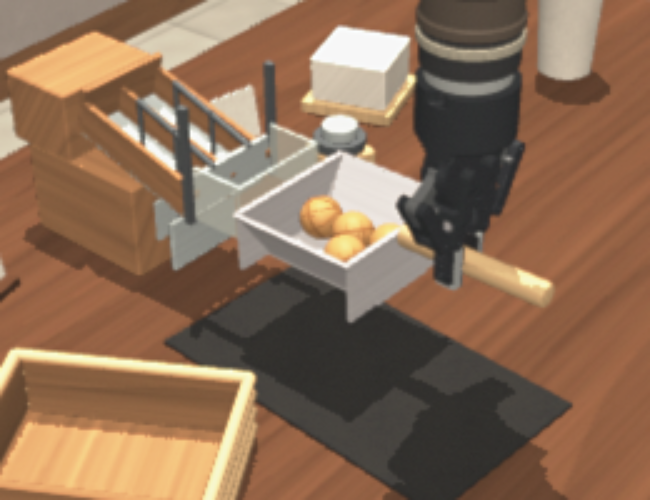

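Request:
play_rows([
  [[-4, 3, 0], 0.02],
  [[-6, 5, 0], 0.04],
  [[-7, 7, 0], 0.055],
  [[-5, 7, 0], 0.06],
  [[-3, 7, 0], 0.06],
  [[0, 7, 0], 0.06],
  [[0, 7, 0], 0.06],
  [[0, 7, 0], 0.06],
  [[0, 6, 0], 0.055],
  [[0, 4, 0], 0.05],
  [[0, 2, 0], 0.03],
  [[0, 0, 0], 0],
])

```text
clock: 24.67
tool_pos: [0.4144, -0.0018, 0.1089]
tool_rot: [-0.0, -0.256, 0.967, 0.0]
contact_force: [0.0, -0.0, -2.0]
gripper_width: 0.0173
grasp_force: 98.4
```

Request:
play_rows([
  [[5, 0, 0], 0],
  [[9, 0, -1], 0],
  [[14, 0, -1], 0],
  [[16, 0, -2], 0],
  [[16, -1, -2], 0],
  [[16, -1, -3], 0],
  [[16, -1, -3], 0],
  [[16, 0, -3], 0],
  [[14, 0, -3], 0],
  [[9, 0, -2], 0],
  [[5, 0, -2], 0],
  [[0, 0, 0], 0],
])

```text
clock: 25.67
tool_pos: [0.5426, 0.0021, 0.0822]
tool_rot: [-0.008, -0.258, 0.966, 0.011]
contact_force: [-22.2, 28.4, -2.1]
gripper_width: 0.0172
grasp_force: 107.4
```

```bash
python3 - <<'E'
from m import *
o=bot.get_obs();print(o['tool_pos'],o['tool_rot'],o['contact_force'],o['ft_torque'])
im,d,P,m=snap('wrist','w8.png'); np.savez('/tmp/w8.npz',im=im,P=P)
for r in (100,150,200,250,300):
    q=P[r,270:360]; q=q[q[:,2]>.06]; print(r,q[:,:2].mean(0),q[:,2].max()) if len(q) else 0
im,d,P,m=snap('top','t8.png'); np.savez('/tmp/t8.npz',im=im,P=P)
H=np.array([.5209,.2888]);a=np.radians(29);R=np.array([[np.cos(a),np.sin(a)],[-np.sin(a),np.cos(a)]])
Q=(P[...,:2]-H)@R.T*1000
# wall profile across end wall at several x_h, side walls
for nm,P_,in [('top',P),('wr',np.load('/tmp/w8.npz')['P'])]:
  Q=(P_[...,:2]-H)@R.T*1000; z=P_[...,2]*1000
  for x0 in (-60,0,60):
    s=(abs(Q[...,0]-x0)<8)&(z>50)&(z<68)&(Q[...,1]<-150)&(Q[...,1]>-215); 
    if s.sum(): print(nm,x0,'y',np.percentile(Q[s][:,1],[2,50,98]),np.median(z[s]),s.sum())
  s=(z>66)&(z<140)&(Q[...,0]>-70)&(Q[...,0]<100)&(Q[...,1]<-150)&(Q[...,1]>-400)
  if s.sum(): print(nm,'pan',np.percentile(Q[s],[1,50,99],axis=0),np.percentile(z[s],[5,95]))
E
python3 - <<'E'
import cv2,numpy as np
a=cv2.imread('pics/t8.png')[130:380,60:400];b=cv2.imread('pics/w8.png')
c=np.zeros((600,800,3),np.uint8);c[:294,:400]=cv2.resize(a,(400,294));c[:300,400:]=cv2.resize(b,(400,300));cv2.imwrite('pics/tw8.png',c[:300])
E
```

```text
[0.5426 0.0021 0.0822] [-0.0078 -0.2583  0.966   0.0106] [-22.1653  28.3821  -2.0766] [5.3668 4.361  1.7023]
100 [ 0.4788 -0.0398] 0.11602086557515319
150 [ 0.49   -0.0332] 0.11564248716519815
200 [ 0.5018 -0.0255] 0.11384888347789782
250 [ 0.5146 -0.0172] 0.11401211362990002
300 [ 0.53   -0.0062] 0.11320489918177692
top -60 y [-188.2581 -183.9231 -179.2639] 62.653468522104184 40
top 0 y [-214.7457 -183.4678 -179.482 ] 63.08573891526792 40
top 60 y [-190.041  -185.1677 -179.5061] 62.83219033115084 33
top pan [[ -59.9787 -399.1537]
 [  23.2264 -271.1821]
 [  72.9352 -183.8544]] [ 69.7503 130.5652]
wr -60 y [-187.1372 -185.1298 -183.1203] 63.50128437287373 18
wr pan [[ -69.9171 -314.4338]
 [ -64.5721 -272.135 ]
 [ -41.2076 -194.9693]] [ 68.5122 101.4697]
```

View pics/tw8.png

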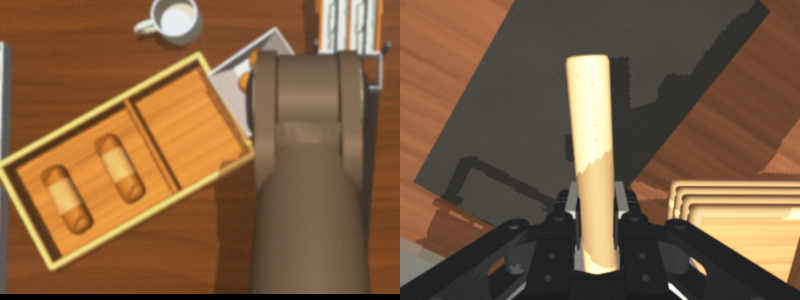

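The picture shows the pan's right side caught on the clear hood's front-left corner. I'll back off and go over it from above.

Request:
play_rows([
  [[-5, 0, 0], 0],
  [[-8, 0, 0], 0],
  [[-12, 0, 0], 0],
  [[-15, 0, 2], 0],
  [[-15, 0, 6], 0],
  [[-12, 0, 9], 0],
  [[-8, 0, 12], 0],
  [[-3, 0, 12], 0],
  [[0, 0, 12], 0],
  [[0, 0, 12], 0],
  [[0, 0, 9], 0],
  [[0, 0, 0], 0],
])

```text
clock: 26.77
tool_pos: [0.4746, -0.0055, 0.163]
tool_rot: [0.001, -0.254, 0.967, -0.0]
contact_force: [1.2, -0.3, -2.8]
gripper_width: 0.017
grasp_force: 104.1
```

```bash
cat > sc.py <<'E'
from m import *
o=bot.get_obs();print(o['tool_pos'],o['tool_rot'],'psi-pi',2*np.arctan2(o['tool_rot'][2],o['tool_rot'][1])-np.pi,o['contact_force'],o['ft_torque'])
im,d,P,m=snap('wrist')
zt=o['tool_pos'][2]
A=[]
for r in range(60,330,10):
    q=P[r,250:380]; q=q[(q[:,2]>zt-.02)&(q[:,2]<zt+.06)&(np.hypot(q[:,0]-o['tool_pos'][0],q[:,1]-o['tool_pos'][1])<.1)]
    if len(q)>5:
        k=q[q[:,2]>q[:,2].max()-.006]; A.append([k[:,0].mean(),k[:,1].mean(),q[:,2].max()-.01])
A=np.array(A); c=A.mean(0); u,s,v=np.linalg.svd(A-c); v=v[0]*np.sign(v[0][0]); print('handle dir yaw',np.arctan2(v[1],v[0]),'pitch',np.arcsin(v[2]),'pt',A[0],A[-1])
E
python3 sc.py; python3 - <<'E'
from m import *
im,d,P,m=snap('side','s9.png')
r=[(np.round(r['bbox']).astype(int).tolist(),round(r['conf'],2)) for r in bot.search_frame('cookie1','side')];print(r)
cv2.imwrite('pics/s9c.png',cv2.resize(im[130:330,180:440],(520,400)))
E
```

```text
[ 0.4746 -0.0055  0.163 ] [ 0.0015 -0.2545  0.9671 -0.0004] psi-pi 0.5146096896689274 [ 1.1563 -0.3433 -2.8413] [-0.0616  0.2458 -0.0085]
handle dir yaw 0.47076120383324255 pitch -0.061014670712367894 pt [ 0.412  -0.0398  0.1836] [ 0.4655 -0.0109  0.1844]
[([275, 216, 292, 235], 0.83), ([290, 226, 308, 237], 0.55), ([267, 214, 279, 226], 0.48), ([259, 226, 276, 234], 0.47), ([373, 198, 393, 234], 0.21)]
```

View pics/s9c.png

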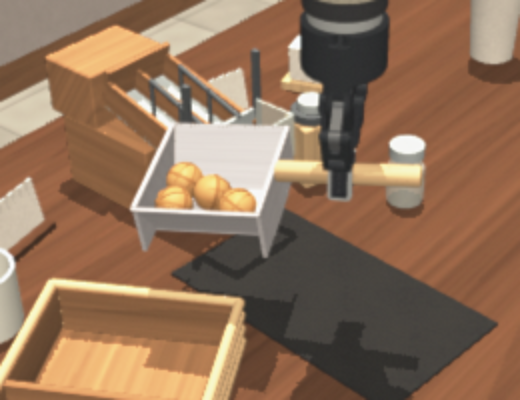

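Request:
play_rows([
  [[0, 2, 10], 0.01],
  [[2, 3, 12], 0.01],
  [[5, 3, 12], 0.01],
  [[8, 3, 6], 0],
  [[12, 3, 0], 0],
  [[14, 3, 0], 0],
  [[14, 2, 0], 0],
  [[13, 2, 0], 0],
  [[10, 1, 0], 0],
  [[6, 0, 0], 0],
  [[3, 0, 0], 0],
  [[0, 0, 0], 0],
])

```text
clock: 27.92
tool_pos: [0.5603, 0.0167, 0.2008]
tool_rot: [-0.0, -0.269, 0.963, 0.0]
contact_force: [-0.6, -0.9, -1.9]
gripper_width: 0.0175
grasp_force: 103.9
```

```bash
python3 sc.py; python3 - <<'E'
from m import *
im,d,P,m=snap('side')
cv2.imwrite('pics/s10.png',cv2.resize(im[110:310,140:400],(780,600)))
im,d,P,m=snap('top'); np.savez('/tmp/t10.npz',im=im,P=P)
H=np.array([.5209,.2888]);a=np.radians(29);R=np.array([[np.cos(a),np.sin(a)],[-np.sin(a),np.cos(a)]])
Q=(P[...,:2]-H)@R.T*1000;z=P[...,2]*1000
s=(z>160)&(z<240)&(Q[...,0]>-70)&(Q[...,0]<110)&(Q[...,1]>-230)&(Q[...,1]<-100)
print(np.percentile(Q[s],[1,50,99],axis=0),np.percentile(z[s],[5,50,95]),s.sum())
E
```

```text
[0.5603 0.0167 0.2008] [-0.0004 -0.2692  0.9631  0.0001] psi-pi 0.5451710471132474 [-0.5752 -0.8835 -1.9019] [-0.0492  0.2944  0.0863]
handle dir yaw 0.4964118411882845 pitch -0.06146850929226045 pt [ 0.4986 -0.019   0.2207] [0.5514 0.011  0.2221]
[[  40.9089 -228.8838]
 [  75.9005 -204.2968]
 [  84.979  -192.1884]] [178.7852 197.7565 206.2734] 337
```

View pics/s10.png

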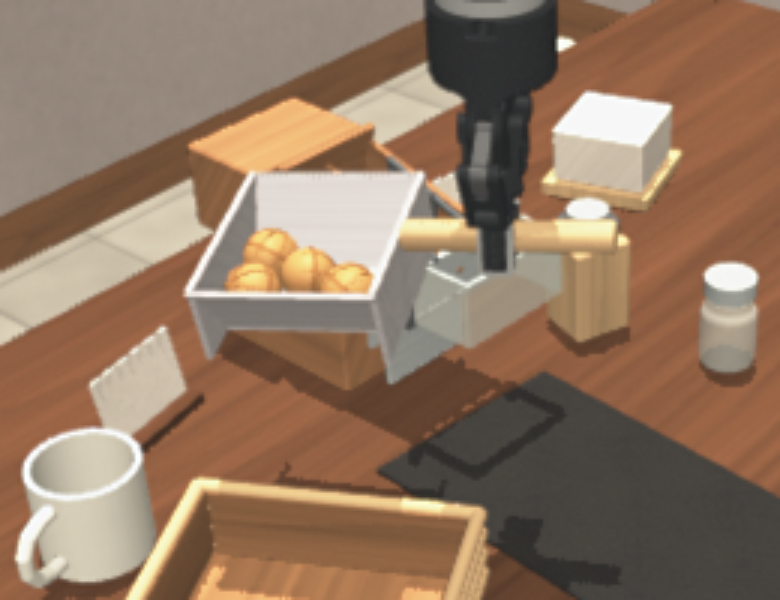

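Request:
play_rows([
  [[0, 0, -4], 0.01],
  [[0, 0, -8], 0],
  [[0, 0, -12], 0],
  [[0, 0, -12], 0],
  [[0, 0, -12], 0],
  [[0, 0, -12], 0],
  [[0, 0, -10], 0],
  [[0, 0, -6], 0],
  [[0, 0, -4], 0],
  [[0, 0, 0], 0],
])

```text
clock: 28.9
tool_pos: [0.5595, 0.0167, 0.1204]
tool_rot: [-0.001, -0.274, 0.962, 0.0]
contact_force: [0.9, -0.8, -1.6]
gripper_width: 0.0171
grasp_force: 104.1
```

Request:
play_rows([
  [[0, 0, -5], 0],
  [[0, 0, -5], 0],
  [[0, 0, -5], 0],
  [[0, 0, -5], 0],
  [[0, 0, 0], 0],
])

```text
clock: 29.32
tool_pos: [0.5594, 0.0167, 0.1001]
tool_rot: [-0.001, -0.274, 0.962, 0.0]
contact_force: [-0.9, -0.0, -2.7]
gripper_width: 0.0174
grasp_force: 104.4
```

Request:
play_rows([
  [[0, 0, -5], 0],
  [[0, 0, -5], 0],
  [[0, 0, -4], 0],
  [[0, 0, -2], 0],
  [[0, 0, 0], 0],
])

```text
clock: 29.73
tool_pos: [0.5596, 0.0167, 0.0846]
tool_rot: [-0.001, -0.274, 0.962, 0.0]
contact_force: [-0.7, 0.2, -1.4]
gripper_width: 0.0172
grasp_force: 104.1
```

Request:
play_rows([
  [[0, 0, 0], 0],
  [[-1, 1.7, 0], 0],
  [[-1, 1.7, 0], 0],
  [[-1, 1.7, 0], 0],
  [[0, 0, 0], 0],
], newtons=40)

```text
clock: 30.15
tool_pos: [0.5569, 0.0222, 0.0855]
tool_rot: [0.0, -0.274, 0.962, 0.0]
contact_force: [0.7, -0.2, -1.9]
gripper_width: 0.0173
grasp_force: 104.0
```

```bash
python3 sc.py
```

```text
[0.5569 0.0222 0.0855] [ 0.0001 -0.2743  0.9617  0.    ] psi-pi 0.5556438184405383 [ 0.6715 -0.2116 -1.9019] [-0.142   0.245   0.0571]
handle dir yaw 0.507711405242393 pitch -0.05991833231334932 pt [ 0.4953 -0.0139  0.1053] [0.548  0.0164 0.1065]
```

Request:
play_rows([
  [[0, 0, 0], 0],
  [[-1, 1.7, 0], 0],
  [[-1, 1.7, 0], 0],
  [[0, 0, 0], 0],
], jaw=1, newtons=40)

```text
clock: 30.53
tool_pos: [0.5549, 0.0253, 0.0853]
tool_rot: [-0.0, -0.274, 0.962, -0.0]
contact_force: [-1.2, -0.2, -2.0]
gripper_width: 0.0176
grasp_force: 104.6
```

Request:
play_rows([
  [[0, 0, 0], 0],
  [[0, 0, 0], 0],
  [[0, 0, 0], 0],
], jaw=0.79, newtons=40)

```text
clock: 30.78
tool_pos: [0.5551, 0.0253, 0.0853]
tool_rot: [0.0, -0.274, 0.962, 0.0]
contact_force: [-0.0, 0.7, -1.6]
gripper_width: 0.0181
grasp_force: 66.4
```

Request:
play_rows([
  [[0, 0, 0], 0],
  [[0, 0, 0], 0],
  [[0, 0, 0], 0],
], jaw=0.782)

```text
clock: 31.03
tool_pos: [0.5561, 0.0247, 0.0858]
tool_rot: [0.001, -0.273, 0.962, -0.001]
contact_force: [3.6, -3.1, -1.5]
gripper_width: 0.0186
grasp_force: 43.3
```

```bash
python3 sc.py
```

```text
[0.5561 0.0247 0.0858] [ 0.0009 -0.2734  0.9619 -0.0007] psi-pi 0.5537520475520545 [ 3.5919 -3.0915 -1.521 ] [-0.7449 -0.6608 -0.8402]
handle dir yaw 0.5069173858542472 pitch -0.08326329414405485 pt [ 0.494  -0.011   0.1098] [0.547  0.0188 0.1071]
```

Request:
play_rows([
  [[-1.8, 3.2, 2.5], 0],
  [[-1.6, 2.9, 3.5], 0],
  [[-1.5, 2.7, 4], 0],
  [[-1.4, 2.5, 4], 0],
  [[0, 0, 0], 0],
])

```text
clock: 31.5
tool_pos: [0.55, 0.0358, 0.1008]
tool_rot: [0.001, -0.274, 0.962, -0.002]
contact_force: [3.1, -5.8, 1.2]
gripper_width: 0.0184
grasp_force: 56.5
```

```bash
cat > tp.py <<'E'
from m import *
import sys
im,d,P,m=snap('side')
np.savez('/tmp/side.npz',im=im,P=P)
H=np.array([.5209,.2888]);a=np.radians(29);R=np.array([[np.cos(a),np.sin(a)],[-np.sin(a),np.cos(a)]])
Q=np.dstack([(P[...,:2]-H)@R.T*1000,P[...,2]*1000])
g=(im.max(2).astype(int)-im.min(2)<45)&(im.min(2)>90)
s=g&(Q[...,0]>-60)&(Q[...,0]<100)&(Q[...,1]>-330)&(Q[...,1]<-50)&(Q[...,2]>20)&(Q[...,2]<260)
X=Q[s]; print('n',len(X))
top=X[np.argsort(-X[:,2])[:60]].mean(0); left=X[np.argsort(-X[:,1])[:60]].mean(0); low=X[np.argsort(X[:,2])[:60]].mean(0)
print('top',top,'left',left,'low',low,'rimroll',np.degrees(np.arctan2(top[2]-left[2],left[1]-top[1])))
if len(sys.argv)>1: cv2.imwrite('pics/'+sys.argv[1],cv2.resize(im[110:350,140:400],(520,480)))
E
python3 sc.py; python3 tp.py p11.png
```

```text
[0.55   0.0358 0.1008] [ 0.0014 -0.2736  0.9618 -0.0015] psi-pi 0.5542616100904296 [ 3.0815 -5.8197  1.2116] [-1.414  -0.758  -0.8589]
handle dir yaw 0.47317823408196635 pitch -0.10325533727535906 pt [0.4872 0.0015 0.1216] [0.5407 0.0303 0.1224]
n 2801
top [ -29.7551 -303.6895  131.3416] left [  65.3557 -125.9577   70.6791] low [  51.8826 -228.7375   44.3075] rimroll 18.84554149959956
```

View pics/p11.png

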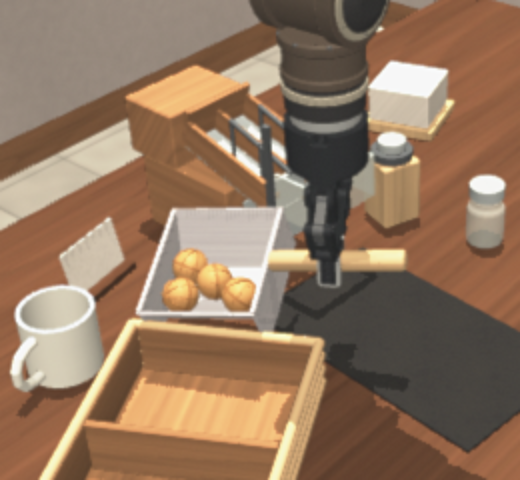

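Request:
play_rows([
  [[-1.9, 3.4, 3.5], 0],
  [[-1.9, 3.5, 3], 0],
  [[-2, 3.5, 3], 0],
  [[-2, 3.6, 2.5], 0],
  [[0, 0, 0], 0],
])

```text
clock: 32.02
tool_pos: [0.5426, 0.0492, 0.113]
tool_rot: [0.002, -0.273, 0.962, -0.002]
contact_force: [4.1, -6.9, 2.3]
gripper_width: 0.0188
grasp_force: 66.3
```

```bash
cat > tp.py <<'E'
from m import *
import sys
im,d,P,m=snap('side')
H=np.array([.5209,.2888]);a=np.radians(29);R=np.array([[np.cos(a),np.sin(a)],[-np.sin(a),np.cos(a)]])
Q=np.dstack([(P[...,:2]-H)@R.T*1000,P[...,2]*1000])
g=(im.max(2).astype(int)-im.min(2)<45)&(im.min(2)>90)
s=g&(Q[...,0]>-60)&(Q[...,0]<100)&(Q[...,1]>-330)&(Q[...,1]<-50)&(Q[...,2]>20)&(Q[...,2]<260)
B=np.dstack([cv2.blur(Q[...,i],(5,5)) for i in range(3)])
N=np.cross(np.roll(B,-3,1)-np.roll(B,3,1),np.roll(B,-3,0)-np.roll(B,3,0)); N/=np.linalg.norm(N,axis=2,keepdims=True); N*=-1
n=N[s]; n=n[np.isfinite(n[:,0])]; 
if np.median(n[:,2])<0 and np.median(n[:,1])<0: n=-n
k=n[abs(n[:,0])<.35]; el=np.degrees(np.arctan2(k[:,2],k[:,1]))
h,e=np.histogram(el,36,(-180,180)); print('n',s.sum(),[(int(e[i]),int(h[i])) for i in range(36) if h[i]>25])
k2=n[abs(n[:,0])>.8]; print('end plates normal', len(k2), np.median(k2,axis=0) if len(k2) else '')
r=[(np.round(r['bbox']).astype(int).tolist(),round(r['conf'],2)) for r in bot.search_frame('cookie1','side')]
for b,c in r:
    u,v=(b[0]+b[2])//2,(b[1]+b[3])//2; print('ck',c,np.round(Q[v,u]))
if len(sys.argv)>1: cv2.imwrite('pics/'+sys.argv[1],cv2.resize(im[110:350,140:400],(520,480)))
E
python3 sc.py; python3 tp.py p12.png
```

```text
[0.5426 0.0492 0.113 ] [ 0.0017 -0.2732  0.962  -0.0024] psi-pi 0.553449584020957 [ 4.1174 -6.9166  2.3217] [-1.9409 -1.1345 -1.0993]
handle dir yaw 0.44660978732888973 pitch -0.10377817518723866 pt [0.4797 0.0153 0.1317] [0.5338 0.0443 0.1319]
n 3202 []
end plates normal 6 [ 0.9354  0.3199 -0.0065]
ck 0.83 [  19. -233.   94.]
ck 0.74 [  50. -243.  103.]
ck 0.5 [  49. -214.   83.]
```

```bash
cat > tq.py <<'E'
from m import *
im,d,P,m=snap('side')
H=np.array([.5209,.2888]);a=np.radians(29);R=np.array([[np.cos(a),np.sin(a)],[-np.sin(a),np.cos(a)]])
Q=np.dstack([(P[...,:2]-H)@R.T*1000,P[...,2]*1000])
s=(Q[...,0]>-10)&(Q[...,0]<50)&(Q[...,1]>-345)&(Q[...,1]<-55)&(Q[...,2]>15)&(Q[...,2]<260)
X=Q[s]
for y in range(-340,-60,10):
    k=X[abs(X[:,1]-y)<5]
    if len(k)>8: print(y,len(k),np.round(np.percentile(k[:,2],[5,50,95])))
r=[(np.round(r['bbox']).astype(int).tolist(),round(r['conf'],2)) for r in bot.search_frame('cookie1','side')]
for b,c in r:
    u,v=(b[0]+b[2])//2,(b[1]+b[3])//2; print('ck',c,np.round(Q[v,u]))
E
python3 tq.py
```

```text
-340 22 [124. 171. 191.]
-290 89 [119. 140. 150.]
-280 733 [ 87. 115. 147.]
-270 72 [ 80.  85. 101.]
-260 67 [ 77.  84. 108.]
-250 72 [ 72.  97. 105.]
-240 128 [ 58.  93. 104.]
-230 239 [ 56.  87. 100.]
-220 158 [58. 82. 99.]
-210 125 [64. 81. 95.]
-200 32 [68. 70. 76.]
-190 70 [61. 74. 79.]
-180 650 [19. 43. 65.]
-170 58 [80. 84. 89.]
ck 0.82 [  21. -229.   97.]
ck 0.73 [  50. -251.  100.]
ck 0.63 [  -8. -213.   87.]
ck 0.53 [ 4. 41. 37.]
ck 0.49 [  56. -217.   82.]
```

Request:
play_rows([
  [[-1.8, 3.2, 2], 0.01],
  [[-1.8, 3.2, 1.8], 0.01],
  [[-1.8, 3.2, 1.4], 0.01],
  [[-1.8, 3.2, 1], 0],
  [[-1.8, 3.2, 0.8], 0],
  [[0, 0, 0], 0],
])

```text
clock: 32.77
tool_pos: [0.5347, 0.064, 0.1205]
tool_rot: [0.003, -0.287, 0.958, -0.004]
contact_force: [6.4, -11.3, 4.1]
gripper_width: 0.0189
grasp_force: 84.9
```

```bash
python3 sc.py; python3 tq.py
```

```text
[0.5347 0.064  0.1205] [ 0.0025 -0.2868  0.958  -0.004 ] psi-pi 0.5818255378390176 [  6.439 -11.304   4.112] [-2.797  -1.9655 -1.4064]
handle dir yaw 0.4336900474920951 pitch -0.06254535418340507 pt [0.4711 0.0309 0.1331] [0.5266 0.0592 0.1382]
-340 16 [126. 162. 196.]
-270 431 [102. 122. 152.]
-260 467 [ 98. 148. 169.]
-250 80 [ 90.  97. 122.]
-240 100 [ 73. 111. 120.]
-230 182 [ 65.  98. 115.]
-220 246 [ 67.  98. 112.]
-210 156 [ 69.  86. 107.]
-200 131 [ 71.  81. 100.]
-190 71 [67. 75. 79.]
-180 669 [18. 44. 78.]
-170 84 [77. 81. 84.]
-160 28 [79. 82. 85.]
ck 0.64 [  52. -208.   92.]
ck 0.58 [  50. -236.  115.]
ck 0.56 [  22. -220.  105.]
ck 0.48 [  -9. -205.   98.]
```

Request:
play_rows([
  [[-1.8, 3.3, 0.8], 0.01],
  [[-1.8, 3.3, 0.5], 0.01],
  [[-1.8, 3.3, 0.4], 0.01],
  [[-1.8, 3.3, 0.2], 0],
  [[-1.8, 3.3, 0], 0],
  [[0, 0, 0], 0],
], jaw=0.779)

```text
clock: 33.42
tool_pos: [0.5248, 0.0822, 0.1222]
tool_rot: [0.002, -0.302, 0.953, -0.002]
contact_force: [3.9, -5.5, 4.5]
gripper_width: 0.0194
grasp_force: 51.2
```

```bash
python3 sc.py; python3 tq.py
```

```text
[0.5248 0.0822 0.1222] [ 0.0022 -0.3024  0.9532 -0.0018] psi-pi 0.6143363922821532 [ 3.8544 -5.4823  4.4599] [-1.5021 -1.3808 -0.6751]
handle dir yaw 0.4927671428614924 pitch 0.020603242734587714 pt [0.463  0.0461 0.1338] [0.5169 0.0763 0.1399]
-340 23 [121. 165. 189.]
-240 290 [123. 133. 146.]
-230 479 [105. 120. 164.]
-220 347 [ 95. 122. 183.]
-210 127 [117. 189. 193.]
-200 63 [ 81. 115. 124.]
-190 120 [ 80. 109. 117.]
-180 737 [ 18.  47. 114.]
-170 234 [ 77.  82. 111.]
-160 123 [75. 77. 80.]
-150 78 [74. 77. 79.]
ck 0.86 [  25. -179.  106.]
ck 0.79 [  60. -167.  107.]
ck 0.58 [  54. -197.  125.]
ck 0.53 [ -14. -169.  109.]
```

Request:
play_rows([
  [[-1.6, 2.8, 0], 0],
  [[-1.6, 2.8, -0.4], 0],
  [[-1.6, 2.8, -0.5], 0],
  [[-1.6, 2.8, -0.6], 0],
  [[-1.6, 2.8, -0.7], 0],
  [[-1.6, 2.8, -0.8], 0],
  [[0, 0, 0], 0],
  [[0, 0, 0], 0],
  [[0, 0, 0], 0],
])

```text
clock: 34.32
tool_pos: [0.5127, 0.1002, 0.117]
tool_rot: [-0.0, -0.303, 0.953, 0.0]
contact_force: [-2.5, -0.8, 4.7]
gripper_width: 0.019
grasp_force: 20.7
```

```bash
python3 sc.py; python3 tq.py
```

```text
[0.5127 0.1002 0.117 ] [-0.0005 -0.3031  0.9529  0.0004] psi-pi 0.6159481289052509 [-2.4842 -0.7706  4.6706] [-0.3498  0.3475 -0.0783]
handle dir yaw 0.6042580081436284 pitch 0.04080612158324938 pt [0.4544 0.0594 0.1261] [0.5049 0.0943 0.1345]
-340 13 [ 97. 114. 196.]
-200 694 [ 97. 129. 150.]
-190 362 [ 88.  98. 157.]
-180 274 [ 18.  85. 169.]
-170 203 [ 42.  81. 180.]
-160 306 [ 30.  75. 192.]
-150 352 [ 21.  68. 194.]
-140 175 [22. 65. 70.]
-80 12 [33. 37. 40.]
-70 36 [37. 40. 43.]
ck 0.83 [  17. -145.   33.]
ck 0.59 [ 19. -70.  39.]
ck 0.26 [ -31. -206.  107.]
ck 0.24 [  35. -422.  109.]
```

Request:
play_rows([
  [[-1.5, 2.6, -1], 0],
  [[-1.5, 2.6, -1], 0],
  [[-1.5, 2.6, -1.5], 0],
  [[-1.5, 2.6, -1.5], 0],
  [[-1.5, 2.6, -2], 0],
  [[0, 0, 0], 0],
  [[0, 0, 0], 0],
])

```text
clock: 35.05
tool_pos: [0.5057, 0.1133, 0.1099]
tool_rot: [-0.0, -0.303, 0.953, 0.0]
contact_force: [0.7, -0.7, 0.7]
gripper_width: 0.019
grasp_force: 20.7
```

```bash
python3 sc.py; python3 tq.py; cat > ck.py <<'E'
from m import *
H=np.array([.5209,.2888]);a=np.radians(29);R=np.array([[np.cos(a),np.sin(a)],[-np.sin(a),np.cos(a)]])
for c in ('top','side','wrist'):
    im,d,P,m=snap(c); Q=np.dstack([(P[...,:2]-H)@R.T*1000,P[...,2]*1000])
    for r in bot.search_frame('cookie1',c):
        b=np.round(r['bbox']).astype(int); u,v=min(639,(b[0]+b[2])//2),min(479,(b[1]+b[3])//2); print(c,b,round(r['conf'],2),np.round(Q[v,u]))
E
python3 ck.py
```

```text
[0.5057 0.1133 0.1099] [-0.0001 -0.3032  0.9529  0.0003] psi-pi 0.6160007389948405 [ 0.6625 -0.7345  0.657 ] [-0.1922 -0.2348 -0.089 ]
handle dir yaw 0.6034243498429114 pitch 0.05100800356852686 pt [0.4474 0.0724 0.1185] [0.498  0.107  0.1276]
-190 155 [ 93. 112. 148.]
-180 786 [ 88. 118. 148.]
-170 219 [ 79.  85. 100.]
-160 254 [ 29.  76. 168.]
-150 364 [22. 66. 79.]
-140 260 [ 24.  62. 181.]
-130 101 [ 58. 188. 190.]
-80 11 [32. 37. 40.]
-70 36 [37. 40. 42.]
ck 0.54 [  15. -145.   27.]
ck 0.29 [   5. -392.   36.]
side [231 296 246 305] 0.52 [  16. -143.   33.]
side [212 321 227 329] 0.41 [ 17. -44.  61.]
wrist [405 347 431 359] 0.56 [-30. -72.  24.]
wrist [222 229 639 480] 0.33 [-113. -117.  157.]
```

Request:
play_rows([
  [[0, 0, 0], 0],
  [[0, 0, 0], 0],
  [[0, 0, 6], 0],
  [[0, 0, 10], 0],
  [[0, 0, 14], 0],
  [[0, 0, 14], 0],
  [[0, 0, 14], 0],
  [[0, 0, 14], 0],
  [[0, 0, 14], 0],
  [[0, 0, 14], 0],
  [[0, 0, 8], 0],
  [[0, 0, 0], 0],
], jaw=0.79, newtons=60)

```text
clock: 36.5
tool_pos: [0.5066, 0.113, 0.2204]
tool_rot: [0.002, -0.303, 0.953, -0.0]
contact_force: [-0.5, 0.5, -1.4]
gripper_width: 0.0183
grasp_force: 33.6
```

```bash
python3 sc.py; python3 ck.py
```

```text
[0.5066 0.113  0.2204] [ 0.0015 -0.3028  0.9531 -0.0001] psi-pi 0.6151780513648055 [-0.4821  0.5459 -1.4001] [-0.0511  0.1515 -0.0045]
handle dir yaw 0.6075089899460923 pitch 0.02903447641426563 pt [0.4482 0.072  0.2304] [0.4987 0.1069 0.238 ]
side [234 290 247 306] 0.67 [  14. -149.   33.]
side [215 321 227 324] 0.39 [ 25. -72.  41.]
wrist [386 325 401 347] 0.61 [ 15. -62.  32.]
```

Request:
play_rows([
  [[-6, 2.2, 0], 0.05],
  [[-6, 2.2, 0], 0.09],
  [[-6, 2.2, 0], 0.1],
  [[-6, 2.2, 0], 0.1],
  [[-6, 2.2, 0], 0.1],
  [[-6, 2.2, 0], 0.1],
  [[-6, 2.2, 0], 0.1],
  [[-6, 2.2, 0], 0.1],
  [[-6, 2.2, 0], 0.1],
  [[-6, 2.2, 0], 0.1],
  [[-6, 2.2, 0], 0.1],
  [[-6, 2.2, 0], 0.1],
])

```text
clock: 37.85
tool_pos: [0.4334, 0.1392, 0.2178]
tool_rot: [0.0, 0.771, -0.637, -0.0]
contact_force: [-0.7, -1.0, -1.1]
gripper_width: 0.0185
grasp_force: 33.6
```

Request:
play_rows([
  [[-6, 2.2, 0], 0.1],
  [[-5, 2, 0], 0.1],
  [[-4, 2, 0], 0.09],
  [[0, 0, 0], 0.04],
  [[0, 0, 0], 0],
  [[0, 0, 0], 0],
])

```text
clock: 38.35
tool_pos: [0.4188, 0.1454, 0.218]
tool_rot: [0.0, 0.863, -0.505, 0.0]
contact_force: [0.3, 0.5, -0.7]
gripper_width: 0.0188
grasp_force: 33.6
```

```bash
sed -i 's/v\[0\]\*np.sign(v\[0\]\[0\])/v[0]*np.sign(v[0]@(A[-1]-A[0]))/' sc.py; python3 sc.py; python3 ck.py; python3 - <<'E'
from m import *
import cv2
t=bot.camera('top')[0]; s=bot.camera('side')[0]
c=np.zeros((440,800,3),np.uint8); c[:,:420]=cv2.resize(t[150:380,160:380],(420,440)); c[:,420:]=cv2.resize(s[150:480,100:385],(380,440)); cv2.imwrite('pics/final14.png',c)
im,d,P,m=snap('side'); np.savez('/tmp/s13.npz',im=im,P=P)
E
```

```text
[0.4188 0.1454 0.218 ] [ 0.0001  0.8634 -0.5045  0.    ] psi-pi -4.199244598439628 [ 0.341   0.5133 -0.7457] [-0.1577 -0.011   0.0005]
handle dir yaw 2.0758475677731494 pitch 0.024038276069479444 pt [0.4549 0.0822 0.2281] [0.4253 0.136  0.2354]
top [229 210 242 226] 0.83 [  18. -155.   39.]
top [184 225 202 244] 0.7 [ 30. -70.  43.]
top [197 244 215 262] 0.67 [-14. -73.  36.]
top [175 122 234 167] 0.29 [ 186. -172.   10.]
side [232 290 249 307] 0.64 [  14. -150.   32.]
side [268 218 290 237] 0.4 [  -1. -402.   30.]
side [214 322 228 325] 0.38 [ 24. -69.  41.]
wrist [ 64  71 117 121] 0.91 [  12. -161.   39.]
wrist [124 189 169 228] 0.81 [-20. -75.  37.]
wrist [ 70 188 122 235] 0.59 [ 20. -72.  40.]
```

```bash
python3 - <<'E'
from m import *
H=np.array([.5209,.2888]);a=np.radians(29);R=np.array([[np.cos(a),np.sin(a)],[-np.sin(a),np.cos(a)]])
for c in ('top','wrist'):
    im,d,P,m=snap(c); Q=np.dstack([(P[...,:2]-H)@R.T*1000,P[...,2]*1000])
    s=(abs(Q[...,0])<87)&(Q[...,1]>-180)&(Q[...,1]<-48)&(Q[...,2]>18)&(Q[...,2]<52)
    n,L,S,C=cv2.connectedComponentsWithStats(s.astype(np.uint8))
    for i in range(1,n):
        if S[i,4]>30: q=Q[L==i]; print(c,S[i],np.round(q.mean(0)),np.round(q.max(0)),np.round(q.min(0)))
E
```

```text
top [187 194  20  13  55] [  87. -107.   35.] [ 87. -85.  51.] [  86. -128.   19.]
top [ 169  205   45   84 1064] [ 23. -65.  35.] [ 87. -48.  52.] [-79. -86.  18.]
top [229 207  18  19 262] [  19. -161.   35.] [  39. -143.   46.] [   4. -178.   19.]
wrist [  62   67   53   53 2054] [  16. -162.   35.] [  37. -144.   52.] [  -5. -180.   18.]
wrist [103  67  12   5  31] [  -5. -180.   40.] [   7. -180.   52.] [ -13. -180.   20.]
wrist [   0   69  225  175 8815] [ 30. -72.  35.] [ 87. -49.  52.] [ -85. -180.   18.]
wrist [144  68  22   4  48] [ -39. -180.   37.] [ -25. -180.   50.] [ -50. -180.   24.]
wrist [166  68  49   5 145] [ -64. -180.   36.] [ -43. -180.   52.] [ -83. -180.   18.]
```

View pics/final14.png

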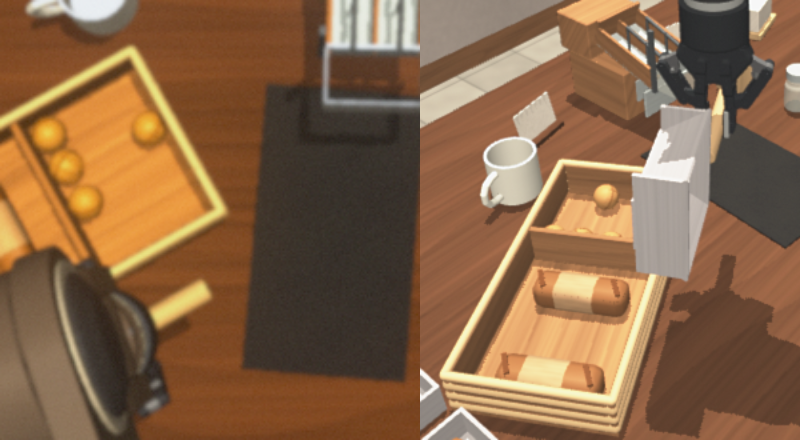

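```bash
cat > tr.py <<'E'
from m import *
import sys
H=np.array([.5209,.2888]);a=np.radians(29);R=np.array([[np.cos(a),np.sin(a)],[-np.sin(a),np.cos(a)]])
o=bot.get_obs(); t=o['tool_pos']; th=R@(t[:2]-H)*1000; ax=np.array([th[0],th[1],t[2]*1000+20]); print('axis h',ax,o['contact_force'],o['grasp_force'])
im,d,P,m=snap('side'); Q=np.dstack([(P[...,:2]-H)@R.T*1000,P[...,2]*1000])-ax
g=(im.max(2).astype(int)-im.min(2)<45)&(im.min(2)>90)
s=g&(abs(Q[...,0])<110)&(Q[...,1]>45)&(Q[...,1]<190)&(abs(Q[...,2])<110)
X=Q[s]; e=X[X[:,1]>np.percentile(X[:,1],99)-8]
print('n',len(X),'y max',np.percentile(X[:,1],[1,99]),'endplate n',len(e))
c=cv2.minAreaRect(e[:,[0,2]].astype(np.float32)); print(c,np.round(cv2.boxPoints(c)))
E
python3 tr.py
```

```text
axis h [-158.7432  -75.918   238.1918] [-0.425   0.1725 -1.6142] 33.56231153011322
n 6012 y max [ 63.0875 183.1983] endplate n 3117
((24.09723472595215, -8.317214965820312), (56.95476531982422, 133.80714416503906), 2.40425968170166) [[ -7.  57.]
 [ -2. -76.]
 [ 55. -74.]
 [ 50.  60.]]
```

Request:
play_rows([
  [[0, 0, -10], 0],
  [[0, 0, -18], 0],
  [[0, 0, -20], 0],
  [[0, 0, -20], 0],
  [[0, 0, -20], 0],
  [[0, 0, -16], 0],
  [[0, 0, -10], 0],
  [[0, 0, -6], 0],
  [[2, 1, 0], 0],
  [[2, 1, 0], 0],
  [[2, 1, 0], 0],
  [[0, 0, 0], 0],
])

```text
clock: 40.0
tool_pos: [0.4261, 0.1489, 0.0992]
tool_rot: [-0.001, 0.864, -0.504, 0.001]
contact_force: [-0.4, 0.5, -1.6]
gripper_width: 0.0188
grasp_force: 33.6
```

Request:
play_rows([
  [[2.5, 1.4, 2], 0],
  [[3, 1.7, 2.5], 0],
  [[3, 1.7, 2.5], 0],
  [[3, 1.7, 2.5], 0],
  [[3, 1.7, 2.5], 0],
  [[0, 0, 0], 0],
])

```text
clock: 40.5
tool_pos: [0.4393, 0.1568, 0.1106]
tool_rot: [0.0, 0.864, -0.504, -0.0]
contact_force: [-3.6, -2.7, 1.3]
gripper_width: 0.0188
grasp_force: 35.2
```

```bash
python3 tr.py; python3 sc.py
```

```text
axis h [-135.3851  -75.9108  130.639 ] [-3.6427 -2.6511  1.2841] 35.18781244754791
n 5614 y max [ 62.9942 185.068 ] endplate n 2379
((16.101625442504883, -17.26714324951172), (133.6604461669922, 57.17752456665039), 82.63914489746094) [[-21. -80.]
 [ 36. -87.]
 [ 53.  45.]
 [ -4.  53.]]
[0.4391 0.1567 0.1104] [ 0.0004  0.8638 -0.5038 -0.0003] psi-pi -4.197565189978338 [-3.8173 -4.1652  1.4085] [-0.7154  1.0256  0.29  ]
handle dir yaw 2.1195605350027136 pitch 0.00995263286716944 pt [0.4779 0.095  0.121 ] [0.446  0.1474 0.1281]
```

Request:
play_rows([
  [[3.3, 1.8, 0.5], 0],
  [[3.3, 1.8, 0.5], 0],
  [[3.3, 1.8, 0.5], 0],
  [[3.3, 1.8, 0.5], 0],
  [[3.3, 1.8, 0.5], 0],
  [[0, 0, 0], 0],
])

```text
clock: 41.1
tool_pos: [0.4538, 0.165, 0.1125]
tool_rot: [0.002, 0.864, -0.503, -0.002]
contact_force: [-10.0, -5.1, 4.8]
gripper_width: 0.0186
grasp_force: 51.6
```

```bash
python3 tr.py
```

```text
axis h [-118.7262  -75.7395  132.4763] [-9.9691 -5.0765  4.7561] 51.6097891330719
n 6031 y max [ 63.073 187.823] endplate n 2291
((1.612236499786377, -19.643577575683594), (133.000244140625, 57.36302947998047), 69.82652282714844) [[-48. -72.]
 [  6. -92.]
 [ 51.  33.]
 [ -2.  53.]]
```

Request:
play_rows([
  [[3.5, 1.9, 0.6], 0],
  [[3.5, 1.9, 0.6], 0],
  [[3.5, 1.9, 0.4], 0],
  [[3.5, 1.9, 0.3], 0],
  [[3.5, 1.9, 0], 0],
  [[0, 0, 0], 0],
])

```text
clock: 41.65
tool_pos: [0.4736, 0.1754, 0.115]
tool_rot: [-0.0, 0.864, -0.504, -0.0]
contact_force: [-4.1, -2.7, 3.2]
gripper_width: 0.0188
grasp_force: 32.9
```

```bash
python3 tr.py
```

```text
axis h [-96.3295 -76.2925 135.0427] [-4.1272 -2.7104  3.2344] 32.91079759597778
n 7024 y max [ 63.8578 187.659 ] endplate n 2588
((9.236677169799805, -16.57720184326172), (132.5671844482422, 59.24087905883789), 45.42031478881836) [[-58. -43.]
 [-16. -85.]
 [ 77.  10.]
 [ 35.  51.]]
```

Request:
play_rows([
  [[3.5, 1.9, -0.4], 0],
  [[3.5, 1.9, -0.6], 0],
  [[3.5, 1.9, -0.8], 0],
  [[3.5, 1.9, -1], 0],
  [[3.5, 1.9, -1.2], 0],
  [[0, 0, 0], 0],
])

```text
clock: 42.2
tool_pos: [0.4916, 0.1849, 0.1107]
tool_rot: [-0.0, 0.864, -0.504, 0.0]
contact_force: [-1.0, -4.2, 4.1]
gripper_width: 0.0191
grasp_force: 30.5
```

```bash
python3 tr.py
```

```text
axis h [-75.994  -76.636  130.6526] [-1.0307 -4.2385  4.0537] 30.4670450091362
n 7226 y max [ 64.6235 189.2524] endplate n 2422
((1.5707550048828125, -14.648311614990234), (130.0687255859375, 59.30320358276367), 25.4556884765625) [[-70. -16.]
 [-44. -69.]
 [ 73. -13.]
 [ 48.  40.]]
```

Request:
play_rows([
  [[2.6, 1.4, -2.5], 0],
  [[2.6, 1.4, -2.5], 0],
  [[2.6, 1.4, -2.5], 0],
  [[2.6, 1.4, -2.5], 0],
  [[1.8, 1, -2], 0],
  [[0, 0, 0], 0],
])

```text
clock: 42.75
tool_pos: [0.5035, 0.1916, 0.0984]
tool_rot: [-0.0, 0.864, -0.504, 0.0]
contact_force: [-1.4, -1.6, 4.3]
gripper_width: 0.0185
grasp_force: 31.1
```

```bash
python3 tr.py
```

```text
axis h [-62.3628 -76.5766 118.4163] [-1.4206 -1.5954  4.286 ] 31.11122488975525
n 6909 y max [ 63.8496 189.4881] endplate n 2014
((-0.20047760009765625, -4.352222442626953), (130.0361328125, 57.22279357910156), 10.102277755737305) [[-69.  12.]
 [-59. -44.]
 [ 69. -21.]
 [ 59.  35.]]
```

Request:
play_rows([
  [[0, 0, 8], 0],
  [[0, 0, 16], 0],
  [[0, 0, 20], 0],
  [[0, 0, 20], 0],
  [[0, 0, 16], 0],
  [[-3.6, -9, 5], -0.06],
  [[-3.6, -9, 0], -0.097],
  [[-3.6, -9, 0], -0.097],
  [[-3.6, -9, 0], -0.097],
  [[-3.6, -9, 0], -0.097],
  [[-3.6, -9, 0], -0.097],
  [[-3.6, -9, 0], -0.097],
])

```text
clock: 43.8
tool_pos: [0.4776, 0.1281, 0.1837]
tool_rot: [0.0, -0.659, 0.752, 0.0]
contact_force: [0.2, 0.1, -1.7]
gripper_width: 0.0184
grasp_force: 30.5
```

Request:
play_rows([
  [[-3.6, -9, 0], -0.097],
  [[-3.6, -9, 0], -0.097],
  [[-3.6, -9, 0], -0.097],
  [[-3.6, -9, 0], -0.097],
  [[-3.6, -9, 0], -0.097],
  [[-3.6, -9, 0], -0.097],
  [[-3.6, -9, 0], -0.097],
  [[-3.6, -9, 0], -0.097],
  [[-3.6, -9, 0], -0.097],
  [[-3.6, -9, 0], -0.097],
  [[-3.6, -9, 0], -0.097],
  [[-3.6, -9, 0], -0.097],
])

```text
clock: 44.8
tool_pos: [0.4344, 0.0201, 0.1837]
tool_rot: [0.0, -0.137, 0.991, 0.0]
contact_force: [-1.2, -1.1, -1.5]
gripper_width: 0.0183
grasp_force: 30.6
```

Request:
play_rows([
  [[-3.6, -9, 0], -0.097],
  [[-3.6, -9, 0], -0.097],
  [[-3.6, -9, 0], -0.097],
  [[-3.6, -8, 0], -0.097],
  [[0, 0, 0], -0.04],
  [[0, 0, 0], 0],
  [[0, 0, 0], 0],
])

```text
clock: 45.38
tool_pos: [0.4202, -0.0146, 0.1838]
tool_rot: [0.0, 0.074, 0.997, 0.0]
contact_force: [0.5, -0.7, -1.7]
gripper_width: 0.0186
grasp_force: 30.5
```

```bash
python3 sc.py
```

```text
[ 0.4202 -0.0146  0.1838] [0.0001 0.0738 0.9973 0.0002] psi-pi -0.14769330516067214 [ 0.5417 -0.7472 -1.7453] [-0.0095  0.1775 -0.0045]
handle dir yaw -0.145910408563287 pitch 0.2084179312629448 pt [ 0.3502 -0.0037  0.1771] [ 0.4105 -0.0127  0.2012]
```

Request:
play_rows([
  [[0, 0, -12], 0],
  [[0, 0, -22], 0],
  [[0, 0, -25], 0],
  [[0, 0, -25], 0],
  [[0, 0, -22], 0],
  [[0, 0, -14], 0],
  [[0, 0, -8], 0],
  [[0, 0, -4], 0],
  [[0, 0, 0], 0],
])

```text
clock: 46.18
tool_pos: [0.4203, -0.0145, 0.0514]
tool_rot: [-0.0, 0.074, 0.997, 0.0]
contact_force: [0.5, 0.9, 0.3]
gripper_width: 0.0189
grasp_force: 30.6
```

Request:
play_rows([
  [[0, 0, -3], 0],
  [[0, 0, -3], 0],
  [[0, 0, -3], 0],
  [[0, 0, -2], 0],
  [[0, 0, 0], 0],
])

```text
clock: 46.6
tool_pos: [0.4211, -0.0149, 0.0409]
tool_rot: [0.001, 0.075, 0.997, -0.0]
contact_force: [1.1, -1.5, 2.4]
gripper_width: 0.0188
grasp_force: 31.2
```

```bash
cat > pn.py <<'E'
from m import *
# pan rims in side view: highest gray points near pan, scoop-aligned frame
o=bot.get_obs();t=o['tool_pos'];q=o['tool_rot'];a=2*np.arctan2(q[2],q[1])-np.pi
R=np.array([[np.cos(a),np.sin(a)],[-np.sin(a),np.cos(a)]])
im,d,P,m=snap('side'); Q=np.dstack([(P[...,:2]-t[:2])@R.T*1000,P[...,2]*1000])
g=(im.max(2).astype(int)-im.min(2)<45)&(im.min(2)>100)
s=g&(abs(Q[...,1])<85)&(Q[...,0]>45)&(Q[...,0]<185)&(Q[...,2]>4)&(Q[...,2]<130)
X=Q[s]; print('yaw',a,'n',len(X))
for x in (62,80,100,120,140,160,172):
    k=X[abs(X[:,0]-x)<7]
    l=k[k[:,1]>45]; r=k[k[:,1]<-40]
    print(x,'left ymax/zmax',np.round([np.percentile(l[:,1],98),np.percentile(l[:,2],98)]) if len(l)>5 else None,'right',np.round([np.percentile(r[:,1],2),np.percentile(r[:,2],98)]) if len(r)>5 else None)
E
python3 sc.py; python3 pn.py
```

```text
[ 0.4211 -0.0149  0.0409] [ 0.001   0.0745  0.9972 -0.0001] psi-pi -0.14921915947547415 [ 1.1029 -1.495   2.3821] [-0.1139 -0.4491 -0.1439]
handle dir yaw -0.16139349157146995 pitch 0.29148827589270393 pt [ 0.3545 -0.0036  0.0316] [ 0.4113 -0.013   0.0587]
yaw -0.1491772417499746 n 3073
62 left ymax/zmax [65. 58.] right None
80 left ymax/zmax [67. 59.] right None
100 left ymax/zmax [67. 64.] right [-63.  75.]
120 left ymax/zmax [66. 66.] right [-66.  81.]
140 left ymax/zmax [65. 71.] right [-66.  86.]
160 left ymax/zmax [66. 75.] right [-67.  90.]
172 left ymax/zmax [66. 81.] right [-66.  93.]
```

Request:
play_rows([
  [[0, 0, 0], 0],
  [[0, 0, 0], 0],
  [[0, 0, 0], 0],
  [[0, 0, 0], 0],
], jaw=0.776)

```text
clock: 47.03
tool_pos: [0.4202, -0.0147, 0.0405]
tool_rot: [-0.0, 0.074, 0.997, 0.0]
contact_force: [0.2, -0.2, 0.4]
gripper_width: 0.0189
grasp_force: 16.2
```

Request:
play_rows([
  [[0, 0, 0], 0],
  [[0, 0, 0], 0],
  [[0, 0, 0], 0],
  [[0, 0, 0], 0],
], jaw=0.77)

```text
clock: 47.37
tool_pos: [0.42, -0.0147, 0.0404]
tool_rot: [-0.0, 0.074, 0.997, 0.0]
contact_force: [0.6, -0.2, -0.3]
gripper_width: 0.0198
grasp_force: 6.3
```

Request:
play_rows([
  [[0, 0, 0], 0],
  [[0, 0, 0], 0],
  [[0, 0, 0], 0],
  [[0, 0, 0], 0],
], jaw=0.72)

```text
clock: 47.7
tool_pos: [0.4201, -0.0147, 0.0405]
tool_rot: [-0.0, 0.074, 0.997, 0.0]
contact_force: [0.2, 0.5, -0.1]
gripper_width: 0.0237
grasp_force: 0.0
```

```bash
python3 sc.py; python3 pn.py
```

```text
[ 0.4201 -0.0147  0.0405] [-0.0001  0.0743  0.9972  0.    ] psi-pi -0.14866857523699606 [ 0.2395  0.5359 -0.1357] [ 0.0444 -0.0406 -0.0048]
handle dir yaw -0.2053619751891573 pitch 0.04725982844736558 pt [ 0.3588 -0.0033  0.0496] [ 0.4113 -0.012   0.0586]
yaw -0.14870046511519686 n 2082
62 left ymax/zmax None right None
80 left ymax/zmax [62. 60.] right None
100 left ymax/zmax [61. 60.] right None
120 left ymax/zmax [60. 59.] right [-73.  58.]
140 left ymax/zmax [60. 60.] right [-74.  58.]
160 left ymax/zmax [58. 59.] right [-75.  58.]
172 left ymax/zmax [56. 58.] right [-77.  58.]
```

Request:
play_rows([
  [[0, 0, -2], -0.03],
  [[0, 0, -3], -0.027],
  [[0, 0, 0], 0],
  [[0, 0, 0], 0],
], jaw=0.72)

```text
clock: 48.13
tool_pos: [0.4201, -0.0147, 0.0355]
tool_rot: [-0.0, 0.102, 0.995, -0.0]
contact_force: [0.2, -0.1, -0.1]
gripper_width: 0.0242
grasp_force: 0.0
```

Request:
play_rows([
  [[0, 0, 0], 0],
  [[0, 0, 0], 0],
  [[0, 0, 0], 0],
  [[0, 0, 0], 0],
  [[0, 0, 0], 0],
], jaw=1, newtons=80)

```text
clock: 48.55
tool_pos: [0.4202, -0.0148, 0.0357]
tool_rot: [0.0, 0.103, 0.995, -0.0]
contact_force: [-1.4, -0.1, 2.7]
gripper_width: 0.0174
grasp_force: 77.9
```

```bash
cat >> pn.py <<'E'
z=Q[...,2]; s2=g&(abs(Q[...,1])<75)&(Q[...,0]>30)&(Q[...,0]<220)&(z>48)&(z<70); Y=Q[s2]
print('rim x range',np.percentile(Y[:,0],[0.5,2,98,99.5]))
k=Y[(Y[:,1]>40)]; 
for lo,hi in ((45,75),(-75,-45)):
    k=Y[(Y[:,1]>lo)&(Y[:,1]<hi)]; print('x of rim',lo,np.percentile(k[:,0],[1,99]) if len(k)>9 else None)
E
python3 pn.py; python3 sc.py
```

```text
yaw -0.20570447158992566 n 1948
62 left ymax/zmax None right None
80 left ymax/zmax [67. 59.] right None
100 left ymax/zmax [66. 60.] right None
120 left ymax/zmax [66. 59.] right [-65.  58.]
140 left ymax/zmax [67. 60.] right [-65.  60.]
160 left ymax/zmax [67. 59.] right [-65.  59.]
172 left ymax/zmax [68. 60.] right [-66.  57.]
rim x range [ 69.2241  70.4573 192.1648 193.2054]
x of rim 45 [ 70.3183 192.7034]
x of rim -75 [114.4398 191.356 ]
[ 0.4202 -0.0147  0.0357] [-0.      0.1026  0.9947  0.    ] psi-pi -0.20563921901761573 [-1.6609 -0.6127  2.3922] [0.0305 0.2347 0.0147]
handle dir yaw -0.21370217557318746 pitch 0.05607673545304679 pt [ 0.3592 -0.0015  0.0447] [ 0.4103 -0.0124  0.0553]
```

Request:
play_rows([
  [[0, 0, 4], 0],
  [[0, 0, 4], 0],
  [[6, -0.8, 0], 0.013],
  [[6, -0.8, 0], 0.013],
  [[6, -0.8, 0], 0.012],
  [[6, -0.7, 0], 0.012],
  [[0, 0, 0], 0],
  [[0, 0, -4], 0],
  [[0, 0, -4], 0],
  [[0, 0, 0], 0],
  [[0, 0, 0], 0],
])

```text
clock: 49.57
tool_pos: [0.4445, -0.0179, 0.0356]
tool_rot: [0.0, 0.078, 0.997, -0.0]
contact_force: [1.0, 0.1, 0.2]
gripper_width: 0.018
grasp_force: 78.5
```

Request:
play_rows([
  [[0, 0, 0], 0],
  [[0, 0, 0], 0],
  [[0, 0, 0], 0],
  [[0, 0, 0], 0],
], jaw=0.75)

```text
clock: 49.9
tool_pos: [0.4441, -0.0179, 0.0356]
tool_rot: [-0.0, 0.078, 0.997, -0.0]
contact_force: [-0.1, -0.3, 0.2]
gripper_width: 0.0213
grasp_force: 0.0
```

```bash
python3 pn.py; python3 sc.py
```

```text
yaw -0.15578786390212684 n 2296
62 left ymax/zmax None right None
80 left ymax/zmax [68. 60.] right None
100 left ymax/zmax [67. 59.] right [-55.  42.]
120 left ymax/zmax [67. 61.] right [-65.  58.]
140 left ymax/zmax [66. 60.] right [-66.  58.]
160 left ymax/zmax [67. 59.] right [-66.  59.]
172 left ymax/zmax [67. 61.] right [-65.  58.]
rim x range [ 68.38    70.6311 192.0251 192.9477]
x of rim 45 [ 70.5103 192.358 ]
x of rim -75 [108.8323 190.9596]
[ 0.4442 -0.0178  0.0356] [-0.      0.0778  0.997   0.    ] psi-pi -0.15573826356925258 [ 0.1502 -0.1782 -0.009 ] [ 0.0228  0.0364 -0.0584]
handle dir yaw -0.15951468425684562 pitch 0.0891569825434336 pt [ 0.3829 -0.0077  0.0399] [ 0.4342 -0.0157  0.0559]
```

```bash
python3 - <<'E'
from m import *
P=np.load('/tmp/side0.npz')['P'];im=np.load('/tmp/side0.npz')['im']
for yaw,c in ((-.188,(.575,-.0362)),):
    R=np.array([[np.cos(yaw),np.sin(yaw)],[-np.sin(yaw),np.cos(yaw)]])
    Q=np.dstack([(P[...,:2]-c)@R.T*1000,P[...,2]*1000]);g=(im.max(2).astype(int)-im.min(2)<45)&(im.min(2)>100)
    s=g&(abs(Q[...,1])<75)&(abs(Q[...,0])<75)&(Q[...,2]>48)&(Q[...,2]<70);Y=Q[s]
    k=Y[Y[:,1]>45]; print(np.percentile(k[:,0],[1,99]))
    for x in (-40,0,40):
        k=Y[abs(Y[:,0]-x)<10]; print(x,np.percentile(k[:,1],[2,98]))
E
```

```text
[-63.385   58.5762]
-40 [-67.0712  66.6076]
0 [-67.0068  66.2367]
40 [-66.1444  66.2842]
```

Request:
play_rows([
  [[0, 0, 0], 0],
  [[0, 0, 0], 0],
  [[0, 0, 0], 0],
  [[0, 0, 15], 0],
  [[0, 0, 30], 0],
  [[0, 0, 35], 0],
  [[0, 0, 35], 0],
  [[0, 0, 30], 0],
  [[10, -25, 0], 0],
  [[15, -38, 0], 0],
  [[15, -38, 0], 0],
  [[15, -38, 0], 0],
], jaw=0.5)

```text
clock: 51.0
tool_pos: [0.4998, -0.1583, 0.1811]
tool_rot: [0.001, 0.077, 0.997, -0.0]
contact_force: [0.3, 0.6, -0.4]
gripper_width: 0.0428
grasp_force: 0.0
```

Request:
play_rows([
  [[15, -38, 0], 0],
  [[25, -15, 0], 0],
  [[35, 0, 0], 0],
  [[35, 0, 0], 0],
  [[35, 0, 0], 0],
  [[20, 0, 0], 0],
  [[4, 0, 0], 0],
  [[0, 0, 0], 0],
  [[0, 0, 0], 0],
], jaw=1, newtons=40)

```text
clock: 51.75
tool_pos: [0.6676, -0.2098, 0.1801]
tool_rot: [-0.001, 0.078, 0.997, 0.0]
contact_force: [-0.3, -0.8, 0.1]
gripper_width: -0.0002
grasp_force: 0.0
```

```bash
python3 ck.py | grep -v wrist; python3 - <<'E'
from m import *
im,d,P,m=snap('top','t20.png')
for n,b,lo,hi in [('jar',(420,228,465,268),.05,.1),('mug',(170,115,240,175),.05,.09),('handle',(295,268,345,345),.03,.09),('pan',(285,205,390,285),.04,.09)]:
    try: print(n,*rect(P,b,lo,hi))
    except Exception as e: print(n,e)
print([(np.round(r['bbox']).astype(int).tolist(),round(r['conf'],2)) for r in bot.search_frame('loaf1','top')])
H=np.array([.5209,.2888]);a=np.radians(29);R=np.array([[np.cos(a),np.sin(a)],[-np.sin(a),np.cos(a)]])
Q=np.dstack([(P[...,:2]-H)@R.T*1000,P[...,2]*1000])
s=(abs(Q[...,0])<82)&(Q[...,1]>-36)&(Q[...,1]<174)&(Q[...,2]>22)&(Q[...,2]<90)
n,L,S,C=cv2.connectedComponentsWithStats(s.astype(np.uint8))
for i in range(1,n):
    if S[i,4]>100: k=Q[L==i]; print('loaf',np.round(k.mean(0)),np.round(np.percentile(k[:,2],98)),cv2.minAreaRect(k[:,:2].astype(np.float32)))
# anything at cookie/loaf height elsewhere on the counter between objects
E
```

```text
top [230 208 243 227] 0.74 [  18. -158.   40.]
top [184 228 205 245] 0.64 [ 25. -70.  47.]
top [  0  22 640 480] 0.62 [-119. -269.    4.]
top [175 211 196 230] 0.59 [ 61. -70.  46.]
top [197 244 216 261] 0.55 [-13. -75.  42.]
side [232 290 248 307] 0.67 [  14. -149.   33.]
side [215 320 228 325] 0.46 [ 24. -70.  43.]
jar attempt to get argmax of an empty sequence
mug [750.1072 217.8706] [76.5671 97.6055] 48.34016799926758 0.06614831469088611 535
handle [447.5149 -17.2895] [ 19.8898 131.0291] 80.77898406982422 0.06259815861711082 724
pan [556.4543 -35.0553] [134.6709 156.1801] 80.99007415771484 0.0546668093237308 1347
[([138, 246, 183, 303], 0.85), ([84, 276, 129, 336], 0.73), ([178, 123, 235, 167], 0.27), ([326, 45, 391, 210], 0.23)]
loaf [-4. 19. 41.] 48.0 ((-2.1716079711914062, 21.19133949279785), (120.52136993408203, 42.11206817626953), 1.059605598449707)
loaf [-10. 144.  41.] 48.0 ((-8.347236633300781, 148.16323852539062), (119.8648452758789, 43.392513275146484), 0.38052183389663696)
```

```bash
python3 - <<'E'
from m import *
for c in ('side','wrist'):
    im,d,P,m=snap(c)
    for t in ('sugar_jar','bell','cup'):
        for r in bot.search_frame(t,c)[:2]:
            b=np.round(r['bbox']).astype(int); q=P[b[1]+4:b[3]-3,b[0]+3:b[2]-3].reshape(-1,3); print(c,t,b,round(r['conf'],2),np.nanmedian(q,0),np.nanmax(q[:,2]))
    if c=='wrist':
        s=(P[...,2]>.095)&(P[...,2]<.112)&(np.hypot(P[...,0]-.668,P[...,1]+.21)<.03); X=P[s]
        if len(X)>20: print('cap',cv2.minAreaRect((X[:,:2]*1000).astype(np.float32)),np.median(X[:,2]))
E
```

```text
side cup [143 255 191 305] 0.97 [0.7405 0.2215 0.0416] 0.07220605795161317
wrist sugar_jar [207   1 284  90] 0.78 [ 0.5539 -0.2317  0.0743] 0.07711835555077651
wrist bell [281 214 344 271] 0.72 [ 0.6658 -0.2106  0.1034] 0.10547306596284084
cap ((668.7589111328125, -211.46469116210938), (33.450504302978516, 32.72773742675781), 32.09946823120117) 0.10351352456822918
```

Request:
play_rows([
  [[1, -1, -20], 0],
  [[0, 0, -25], 0],
  [[0, 0, -20], 0],
  [[0, 0, -9], 0],
  [[0, 0, -3], 0],
  [[0, 0, -3], 0],
  [[0, 0, -3], 0],
  [[0, 0, 0], 0],
])

```text
clock: 53.22
tool_pos: [0.6697, -0.211, 0.0988]
tool_rot: [0.001, 0.078, 0.997, -0.0]
contact_force: [-2.5, 0.5, 3.4]
gripper_width: -0.0
grasp_force: 1.8
```

Request:
play_rows([
  [[0, 0, -2], 0],
  [[0, 0, -2], 0],
  [[0, 0, -1], 0],
  [[0, 0, 0], 0],
  [[0, 0, 0], 0],
  [[0, 0, 0], 0],
])

```text
clock: 53.72
tool_pos: [0.6699, -0.211, 0.0959]
tool_rot: [0.002, 0.078, 0.997, -0.0]
contact_force: [-5.3, 0.8, 14.7]
gripper_width: 0.0004
grasp_force: 7.3
```

Request:
play_rows([
  [[0, 0, -1], 0],
  [[0, 0, -1], 0],
  [[0, 0, 0], 0],
  [[0, 0, 0], 0],
])

```text
clock: 54.05
tool_pos: [0.6699, -0.2111, 0.0958]
tool_rot: [0.003, 0.078, 0.997, -0.001]
contact_force: [-8.4, 2.4, 23.2]
gripper_width: 0.0001
grasp_force: 11.3
```

Request:
play_rows([
  [[0, 0, 6], 0],
  [[0, 0, 12], 0],
  [[0, 0, 20], 0],
  [[0, 0, 25], 0],
  [[0, 0, 25], 0],
  [[0, 0, 15], 0],
  [[0, 0, 0], 0],
  [[0, 0, 0], 0],
])

```text
clock: 54.72
tool_pos: [0.67, -0.2111, 0.1945]
tool_rot: [0.001, 0.078, 0.997, -0.0]
contact_force: [0.1, -0.7, -0.2]
gripper_width: -0.0001
grasp_force: 0.0
```

```bash
python3 - <<'E'
from m import *
im,d,P,m=snap('wrist'); s=(P[...,2]>.085)&(P[...,2]<.112)&(np.hypot(P[...,0]-.668,P[...,1]+.21)<.012); print(np.median(P[s][:,2]))
im,d,P,m=snap('top')
H=np.array([.5209,.2888]);a=np.radians(29);R=np.array([[np.cos(a),np.sin(a)],[-np.sin(a),np.cos(a)]])
Q=np.dstack([(P[...,:2]-H)@R.T*1000,P[...,2]*1000])
s=(abs(Q[...,0])<82)&(Q[...,1]>-36)&(Q[...,1]<174)&(Q[...,2]>22)&(Q[...,2]<90)
n,L,S,C=cv2.connectedComponentsWithStats(s.astype(np.uint8))
print([np.round(Q[L==i].mean(0)) for i in range(1,n) if S[i,4]>100])
print(bot.sign_off())
E
```

```text
0.10373499648905704
[array([-4., 19., 41.]), array([-10., 144.,  41.])]
the job is handed in; nothing more can be done
None
```

The hamper is packed and handed in: both loaves lie flat side by side, all four cookies are in the small compartment, the scoop is back upright on its mat, and the bell was pressed to its stop and let go. On the way, the loaded pan caught the dispenser hood (about 36 N, nothing spilled), and the mug ended up about 1 cm from its start, still standing.

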